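# Clamp test plates in the spring fixture with a holding weight

### The job

Clamp every loose aluminium test plate in the three-arm spring fixture, one plate per arm: stand the steel weight from the pot on an arm's tail pan so that it holds the arm open, slide a plate lengthwise along the rest beneath the arm's foot until its end is up against the end stop, square and central on the rest, then take the weight off so that the arm comes down on the plate. When all the plates are clamped, stand the weight upright back in its pot and set the lid on the rim, seated and level; leave the other things on the bench alone.

Things in the scene. Friction and masses are not known exactly. Their poses are not given: they have to be found in the camera images.
- rest_a (a point): On the top face of the left-hand rest (45 mm above the bench), right under the place of a plate's centre. +x: the way a plate is slid in; y to its left; z up. The rest is a block 26 mm wide (narrower than a plate: fingers can straddle it), from 30 mm on the -x side of this point to 60 mm on the +x side, where the end stop stands 12 mm higher. The foot comes down at +40 mm; the hinge is at +85 mm.
- pan_a (a point): Centre of the floor of the square pan on the left-hand arm's tail: 68 mm clear inside, rim 7 mm high. z is square to its floor. Arm shut: about 166 mm on the +x side of rest_a, 92 mm above the bench, sloping 0.22 rad up away from the rest; arm fully open: about 59 mm above the bench, sloping 0.18 rad down. 5 N in the pan opens the arm fully; when it is lifted off, the spring shuts the arm.
- clamp_a (a joint): The left-hand sprung arm (steel bar with a rubber foot of 18 mm diameter at one end and the pan at the other): 0 = shut, foot on the bare rest; about 0.14 = foot down on a plate (about 4 N); 0.40 = fully open, foot about 19 mm above the rest. Shut, the foot bars the way to a plate.
- rest_b (a point): On the top face of the middle rest (45 mm above the bench), right under the place of a plate's centre. +x: the way a plate is slid in; y to its left; z up. The rest is a block 26 mm wide (narrower than a plate: fingers can straddle it), from 30 mm on the -x side of this point to 60 mm on the +x side, where the end stop stands 12 mm higher. The foot comes down at +40 mm; the hinge is at +85 mm.
- pan_b (a point): Centre of the floor of the square pan on the middle arm's tail: 68 mm clear inside, rim 7 mm high. z is square to its floor. Arm shut: about 166 mm on the +x side of rest_b, 92 mm above the bench, sloping 0.22 rad up away from the rest; arm fully open: about 59 mm above the bench, sloping 0.18 rad down. 5 N in the pan opens the arm fully; when it is lifted off, the spring shuts the arm.
- clamp_b (a joint): The middle sprung arm (steel bar with a rubber foot of 18 mm diameter at one end and the pan at the other): 0 = shut, foot on the bare rest; about 0.14 = foot down on a plate (about 4 N); 0.40 = fully open, foot about 19 mm above the rest. Shut, the foot bars the way to a plate.
- rest_c (a point): On the top face of the right-hand rest (45 mm above the bench), right under the place of a plate's centre. +x: the way a plate is slid in; y to its left; z up. The rest is a block 26 mm wide (narrower than a plate: fingers can straddle it), from 30 mm on the -x side of this point to 60 mm on the +x side, where the end stop stands 12 mm higher. The foot comes down at +40 mm; the hinge is at +85 mm.
- pan_c (a point): Centre of the floor of the square pan on the right-hand arm's tail: 68 mm clear inside, rim 7 mm high. z is square to its floor. Arm shut: about 166 mm on the +x side of rest_c, 92 mm above the bench, sloping 0.22 rad up away from the rest; arm fully open: about 59 mm above the bench, sloping 0.18 rad down. 5 N in the pan opens the arm fully; when it is lifted off, the spring shuts the arm.
- clamp_c (a joint): The right-hand sprung arm (steel bar with a rubber foot of 18 mm diameter at one end and the pan at the other): 0 = shut, foot on the bare rest; about 0.14 = foot down on a plate (about 4 N); 0.40 = fully open, foot about 19 mm above the rest. Shut, the foot bars the way to a plate.
- fixture: Spring fixture, fixed: grey base 155 x 242 x 10 mm with three equal stations 90 mm apart, each a rest with an end stop and a sprung arm whose hinge is 72 mm above the bench. Origin: on the bench under the middle station's end stop; x: the way plates are slid in.
- plate_1_center (a point): Centre of a loose aluminium test plate, 120 (x) x 40 (y) x 8 (z) mm, about 0.1 kg, rounded edges, the same at both ends; may be absent (two or three plates are there). It lies flat on the bench at the start, to the right of the fixture.
- plate_2_center (a point): Centre of a loose aluminium test plate, 120 (x) x 40 (y) x 8 (z) mm, about 0.1 kg, rounded edges, the same at both ends; may be absent (two or three plates are there). It lies flat on the bench at the start, to the right of the fixture.
- plate_3_center (a point): Centre of a loose aluminium test plate, 120 (x) x 40 (y) x 8 (z) mm, about 0.1 kg, rounded edges, the same at both ends; may be absent (two or three plates are there). It lies flat on the bench at the start, to the right of the fixture.
- weight_center (a point): Half-way up the loose steel weight (28 mm above its underside, on its axis): a round body 56 mm in diameter and 30 mm high, with an upright cylindrical knob 22 mm in diameter and 26 mm high on top; 0.57 to 0.66 kg; z up along the axis. It stands in the open pot at the start.
- pot_rim (a point): Centre of the mouth of the fixed round pot of the weight, at rim height 68 mm; inside diameter 104, outside 112 mm.
- pot_floor (a point): Centre of the pot's inner floor, 6 mm above the bench.
- lid_center (a point): Half-way up the pot's loose lid (20 mm above its underside): a disc 120 mm in diameter, 6 mm thick, with a plug 92 mm in diameter and 6 mm deep under it that enters the pot with 6 mm play all round, and an upright knob 22 mm in diameter, 28 mm high on top; 40 mm high in all, about 0.16 kg. Seated, this point is 14 mm above the rim. It starts on the bench, plug down.
- screw_bin: Bystander: small open yellow bin of screws, 66 x 100 x 32 mm, origin under its centre; not to be disturbed.
Mind the look-alikes: they are no part of the job. Leave any black, brown or orange look-alike of the part that bears weight_center alone.

How it is judged (in metres and radians):
On the way, in this order (a step that is already met when the one before it is completed fails the run):
1. the weight stands on an arm's tail pan and holds that arm open (((distance between weight_center and pan_a below 0.045 m and value of joint clamp_a above 0.34 rad) or (distance between weight_center and pan_b below 0.045 m and value of joint clamp_b above 0.34 rad) or (distance between weight_center and pan_c below 0.045 m and value of joint clamp_c above 0.34 rad))), for 0.2 s.
2. every plate is clamped under an arm of its own, against the end stop (((x of plate_1_center in the frame of rest_a between -0.012 and 0.006 m and y of plate_1_center in the frame of rest_a between -0.012 and 0.012 m and z of plate_1_center in the frame of rest_a between -0.002 and 0.01 m and angle between the x axis of plate_1_center and the x axis of rest_a, either way round below 0.15 rad and value of joint clamp_a between 0.08 and 0.26 rad) or (x of plate_1_center in the frame of rest_b between -0.012 and 0.006 m and y of plate_1_center in the frame of rest_b between -0.012 and 0.012 m and z of plate_1_center in the frame of rest_b between -0.002 and 0.01 m and angle between the x axis of plate_1_center and the x axis of rest_b, either way round below 0.15 rad and value of joint clamp_b between 0.08 and 0.26 rad) or (x of plate_1_center in the frame of rest_c between -0.012 and 0.006 m and y of plate_1_center in the frame of rest_c between -0.012 and 0.012 m and z of plate_1_center in the frame of rest_c between -0.002 and 0.01 m and angle between the x axis of plate_1_center and the x axis of rest_c, either way round below 0.15 rad and value of joint clamp_c between 0.08 and 0.26 rad)) and ((x of plate_2_center in the frame of rest_a between -0.012 and 0.006 m and y of plate_2_center in the frame of rest_a between -0.012 and 0.012 m and z of plate_2_center in the frame of rest_a between -0.002 and 0.01 m and angle between the x axis of plate_2_center and the x axis of rest_a, either way round below 0.15 rad and value of joint clamp_a between 0.08 and 0.26 rad) or (x of plate_2_center in the frame of rest_b between -0.012 and 0.006 m and y of plate_2_center in the frame of rest_b between -0.012 and 0.012 m and z of plate_2_center in the frame of rest_b between -0.002 and 0.01 m and angle between the x axis of plate_2_center and the x axis of rest_b, either way round below 0.15 rad and value of joint clamp_b between 0.08 and 0.26 rad) or (x of plate_2_center in the frame of rest_c between -0.012 and 0.006 m and y of plate_2_center in the frame of rest_c between -0.012 and 0.012 m and z of plate_2_center in the frame of rest_c between -0.002 and 0.01 m and angle between the x axis of plate_2_center and the x axis of rest_c, either way round below 0.15 rad and value of joint clamp_c between 0.08 and 0.26 rad)) and ((x of plate_3_center in the frame of rest_a between -0.012 and 0.006 m and y of plate_3_center in the frame of rest_a between -0.012 and 0.012 m and z of plate_3_center in the frame of rest_a between -0.002 and 0.01 m and angle between the x axis of plate_3_center and the x axis of rest_a, either way round below 0.15 rad and value of joint clamp_a between 0.08 and 0.26 rad) or (x of plate_3_center in the frame of rest_b between -0.012 and 0.006 m and y of plate_3_center in the frame of rest_b between -0.012 and 0.012 m and z of plate_3_center in the frame of rest_b between -0.002 and 0.01 m and angle between the x axis of plate_3_center and the x axis of rest_b, either way round below 0.15 rad and value of joint clamp_b between 0.08 and 0.26 rad) or (x of plate_3_center in the frame of rest_c between -0.012 and 0.006 m and y of plate_3_center in the frame of rest_c between -0.012 and 0.012 m and z of plate_3_center in the frame of rest_c between -0.002 and 0.01 m and angle between the x axis of plate_3_center and the x axis of rest_c, either way round below 0.15 rad and value of joint clamp_c between 0.08 and 0.26 rad))), for 0.2 s.
3. the weight stands back in the pot (horizontal distance between weight_center and pot_rim below 0.028 m and z of weight_center in the frame of pot_floor between 0.022 and 0.034 m and angle between weight_center's own z axis and vertical below 0.1 rad), for 0.2 s.
At the end, for the whole second after the job is handed in: Each plate is under an arm of its own: end within 12 mm of the stop, within 12 mm and 0.15 rad of the rest's centre line, arm down on it (0.08 to 0.26 rad). The weight stands upright in the pot; the lid is down on the rim, centred within 9 mm, level within 0.05 rad; all at rest (all of step 2 and all of step 3 and horizontal distance between lid_center and pot_rim below 0.009 m and z of lid_center in the frame of pot_rim between 0.01 and 0.018 m and angle between lid_center's own z axis and vertical below 0.05 rad and linear speed of each of plate_1, plate_2, plate_3, weight, lid below 0.02 m/s); the robot touches nothing.
It fails at once if the small yellow screw bin is pushed more than 5 cm from its place (distance of screw_bin from where it was at the start of the episode above 0.05 m).
Of plate_1, plate_2, plate_3 only 2 to 3 are there at a start; the rules pass over those that are not, and their reading is None.
At some moment in a run one of lid may be knocked a few centimetres aside while the robot is not near it.
Once in a run the grip may slacken for a moment while it holds something.
It also fails if it takes over 210 s, if anything falls off the work surface, if the arm or the gripper's body presses on something with over 40 N, if the wrist force passes 120 N, or if a joint passes its speed limit or range.

### The arm

A 7-joint arm with a two-finger parallel gripper is mounted at the origin on the work surface; the furniture and walls round the work are solid. World frame = base frame: x ahead of the robot, y to its left, z up, the work surface at z = 0. Lengths are in mm, angles in rad, forces in N, time in s.
With the tool pointing down it reaches from about 425 to 1025 mm from the base axis. Payload 9.4 kg.
Tool frame: the origin (TCP) lies between the finger pads; the fingertips stand 8 mm ahead of it and the grasp point (between the pads) lies 11 mm behind it; z points along the fingers, y is the direction in which the jaws open and shut (so a half turn about z gives the same grasp; the last joint's range is limited). The gripper opens to 93 mm and grips with 3 to 60 N. Pads are 15 mm wide; open, the fingers measure 128 mm over their backs; the gripper's body (75 mm by 188 mm) begins 65 mm behind the grasp point.
Start: joints at [-0.077, 0.599, -0.003, 1.599, 0.002, 0.943, -0.08], TCP at [724.999, -0.007, 226.618] pointing down, gripper open.
Joint ranges: [-2.57, 2.57], [-0.35, 1.97], [-1.29, 1.29], [0.11, 2.56], [-1.05, 4.19], [0.11, 1.86], [-2.63, 2.63]. Speed limits (rad/s): [2.22, 2.22, 3.01, 3.01, 3.14, 3.14, 3.14].

### API

Orientations are given as a unit quaternion [x, y, z, w].
In Python, from rig import read_state, get_image, get_calibration, hand_in gives the robot as it stands. The module is installed in compiled form; this text tells all that it offers.
- The arm moves only by the tool carry_out, never from a script. Its argument "moves" is a list of rows, each a list of 3 entries, a list of its own where there are three numbers: the opening, from 0 (shut) to 1 (fully open), then the shift along the tool's x, y, z in cm, then the turn about the tool's z in rad. In form: [[grip, [dx, dy, dz], twist], ...]. A call has 1 to 12 rows; each row shifts and turns the commanded pose from where the row before left it, along the tool's axes as they then stand; what a row does not reach is not made up. A row lasts 1/10 s, in which the tool goes at most 50 mm and 8.59 degrees, less where a joint would pass 70% of its speed; a pose out of reach is approached as far as the arm can. A call is refused whole if a number of a shift passes 5 or a number of a turn 0.15, either way. A call with a gripper value outside its range is refused whole. The fingers move at their own pace and stop on an object; "squeeze" is the grip in N (left out, the last holds). Time passes only in rows, so rows that do not move let the fingers close. It gives the time, the measured TCP pose, the force and the opening at its end, in the units of the state.
- read_state(): the state, without advancing time (a new reading comes with each control period).
- get_image(name): name is "scene" or "side" or "wrist"; returns the picture (480x640x3 uint8, red, green, blue); there is no depth.
- get_calibration(name): a dict with "mtx" (3x3 intrinsics, pixels), "xyz" and "rotation" of the camera in the world. Camera axes: x right, y down, z forward; pixel columns grow to the right and rows downward; lengths in mm; the calibration is good to about 2 mm. A picture is of the moment at which its call begins: read the wrist's pose just before it. get_calibration takes no time and is no camera call; for the wrist camera it gives the pose at the moment of the call.
- hand_in(): hands the job in, once; it reports no verdict.
The state is a dict: "t": time; "q": joint angles; "qd": joint speeds; "effort": joint torques, N m; "tcp_pos": TCP position; "eef_rot": TCP orientation; "contact_force": force on the tool from outside, world axes, zero at the start; "moment": the same for the moment, N m; "gripper_width": opening from 0.0 (shut) to 1.0 (fully open).
Only numpy, scipy, OpenCV 4.12 (cv2) and the standard library are available. Lean on these libraries where they do the work, as an engineer would, in place of code of your own. Each camera call takes 0.05 s, during which the arm holds its last target. There are 200 camera calls.

## Working session

There is one attempt and no reset: what is moved stays moved. The work goes in short steps, Python scripts to look and compute and a tool call to move; the robot and the scene stay as the last step left them, time stands still between calls to the robot, and variables do not carry over. Pictures are saved under pics/ and viewed, about 12 in all and at most 16, crops included, and the job is handed in when it is done.

Besides the shell and the picture viewer there is one more tool, called after ">>>" as name([rows], argument=value, ...), one row to a line, values as JSON. carry_out: Moves the arm, as the interface text tells. Its arguments: {"type":"object","properties":{"moves":{"type":"array"},"squeeze":{"type":"number"}},"required":["moves"]}

```bash
mkdir -p pics; cat > h.py <<'E'
import numpy as np, cv2
from rig import *
def snap(name,fn):
    c=get_calibration(name); im=get_image(name); cv2.imwrite('pics/'+fn,im[:,:,::-1]); return im,c
def R(c):
    r=np.array(c['rotation'],float)
    if r.shape!=(3,3):
        from scipy.spatial.transform import Rotation as Q
        r=Q.from_quat(r.ravel()).as_matrix()
    return r
def ray(c,u,v,z):
    d=R(c)@np.linalg.inv(np.array(c['mtx']))@np.array([u,v,1.]); o=np.array(c['xyz'],float)
    return o+d*(z-o[2])/d[2]
def proj(c,p):
    q=np.array(c['mtx'])@(R(c).T@(np.array(p,float)-np.array(c['xyz']))); return q[:2]/q[2]
E
python3 - <<'E'
from h import *
for n in ['scene','side','wrist']:
    im,c=snap(n,n+'0.png'); print(n,c)
print(read_state())
E
```

```text
scene {'mtx': array([[561.36858184,   0.        , 328.36748268],
       [  0.        , 561.36858184, 243.70373528],
       [  0.        ,   0.        ,   1.        ]]), 'xyz': array([-250.96751881, 1019.13058812, 1477.5643052 ]), 'rotation': array([-0.33321612,  0.8728443 , -0.3352046 ,  0.12144016])}
side {'mtx': array([[564.38545077,   0.        , 320.34709037],
       [  0.        , 564.38545077, 245.64514729],
       [  0.        ,   0.        ,   1.        ]]), 'xyz': array([-824.34056413, -788.02704049,  814.26710859]), 'rotation': array([ 0.74161333, -0.38999472,  0.26657121, -0.47629147])}
wrist {'mtx': array([[347.28740667,   0.        , 326.16530043],
       [  0.        , 347.28740667, 236.61346146],
       [  0.        ,   0.        ,   1.        ]]), 'xyz': array([723.89640525,  82.75716035, 383.01548712]), 'rotation': array([ 9.88849480e-01,  5.32077989e-05, -5.97611881e-04,  1.48917246e-01])}
{'t': 0.15, 'q': array([-0.076681  ,  0.5999266 , -0.00251756,  1.59991363,  0.00177525,
        0.94293338, -0.07983156]), 'qd': array([ 2.51575075e-05, -1.19953000e-03,  8.56718310e-04, -4.02474109e-03,
        3.50463741e-04,  9.92772401e-04,  1.51215676e-04]), 'effort': array([ 4.23705205e-03, -7.65584278e+01,  1.49971146e+00, -2.52563953e+01,
       -5.22377843e-02,  1.48844108e-02,  9.41959070e-05]), 'tcp_pos': array([ 7.24648758e+02, -3.07232441e-02,  2.25980985e+02]), 'eef_rot': array([ 7.07116602e-01,  7.07096715e-01, -4.53220701e-04, -3.76832837e-04]), 'contact_force': array([ 0.26282217, -0.03086844, -0.22017151]), 'moment': array([-0.02129354,  0.03023646, -0.02195393]), 'gripper_width': 1.0005745793422565}
```

View pics/scene0.png

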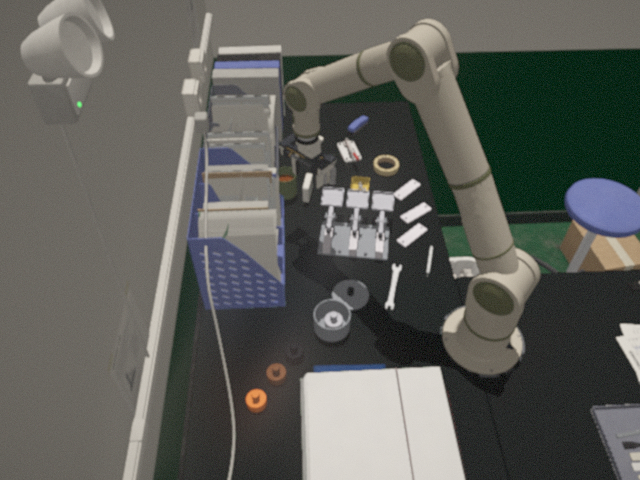

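View pics/side0.png

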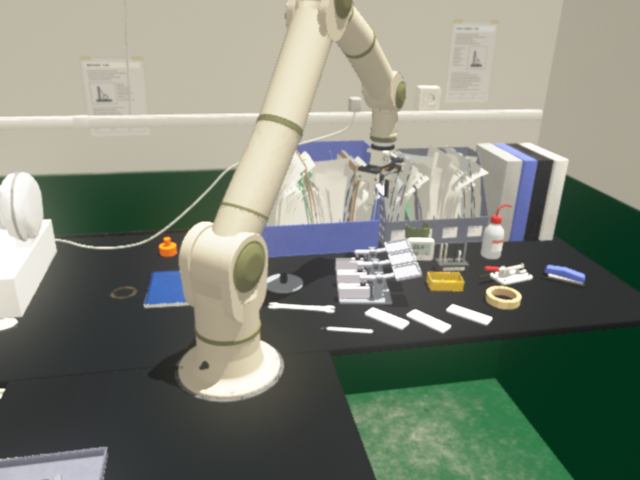

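View pics/wrist0.png

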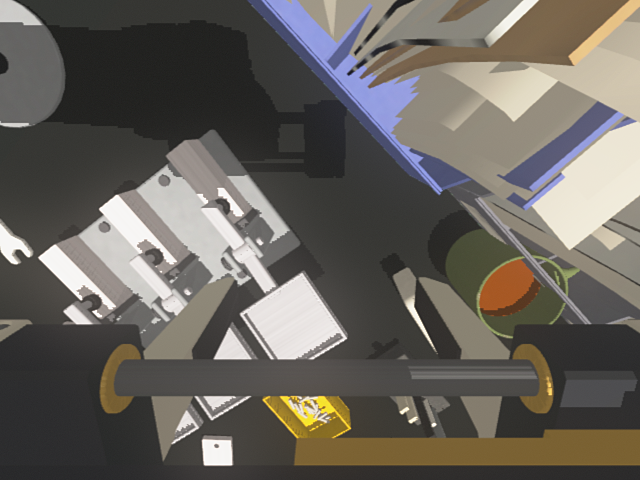

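The overview shows three plates (scene ≈(407,190), (415,212), (412,235)), the fixture at (355,220), the pot at (332,320), the lid at (350,294), and look-alike weights at (255,400), (276,372) and (295,352). I'll zoom in and compute poses.

```bash
python3 - <<'E'
from h import *
im=cv2.imread('pics/scene0.png'); c=get_calibration('scene')
cv2.imwrite('pics/sz.png',cv2.resize(im[170:350,295:445],None,fx=4,fy=3.3*4/3.3*0.83,interpolation=cv2.INTER_CUBIC)) if 0 else cv2.imwrite('pics/sz.png',cv2.resize(im[172:347,300:450],None,fx=3.4,fy=3.4,interpolation=cv2.INTER_CUBIC))
g=cv2.cvtColor(im,cv2.COLOR_BGR2HSV)
m=cv2.inRange(g,(0,0,190),(179,40,255)); 
n,l,s,ce=cv2.connectedComponentsWithStats(m)
for i in range(1,n):
    x,y,w,h,a=s[i]
    if a>40 and 300<x<450 and 140<y<350:
        p=cv2.findContours((l==i).astype('uint8'),0,2)[0][0]
        P=np.array([ray(c,u,v,8)[:2] for u,v in p[:,0]],np.float32)
        r=cv2.minAreaRect(P); print(s[i],ce[i].round(1),[np.round(t,1) for t in r], np.round(cv2.boxPoints(r)).tolist())
for n,u,v,z in [('pot',332,309,68),('lid',350,295,6),('bin',360,184,16)]: print(n,ray(c,u,v,z).round(1))
E
```

```text
[347 141  12  15  68] [352.8 147.1] [array([ 884.4, -441.4]), array([24.2, 98.4]), np.float64(57.8)] [[836.0, -425.0], [920.0, -478.0], [932.0, -457.0], [849.0, -405.0]]
[339 143  12  17  91] [343.7 151.2] [array([ 898.5, -399.6]), array([ 25.8, 108.9]), np.float64(58.5)] [[845.0, -382.0], [938.0, -439.0], [952.0, -417.0], [859.0, -360.0]]
[304 174   8  15  75] [307.1 180.5] [array([ 887.1, -164.5]), array([20.9, 82.6]), np.float64(31.9)] [[856.0, -135.0], [900.0, -205.0], [918.0, -194.0], [874.0, -124.0]]
[394 180  26  19 214] [406.3 189.1] [array([ 570.9, -388.1]), array([118.7,  39.3]), np.float64(87.1)] [[548.0, -446.0], [587.0, -448.0], [594.0, -330.0], [554.0, -328.0]]
[322 190  20  15 247] [332.1 197.3] [array([ 754.9, -161.5]), array([72.5, 75.2]), np.float64(34.1)] [[704.0, -151.0], [746.0, -213.0], [806.0, -172.0], [764.0, -110.0]]
[347 192  21  15 255] [357.3 199.3] [array([ 677.3, -217.5]), array([75.2, 77.2]), np.float64(38.9)] [[624.0, -211.0], [672.0, -271.0], [731.0, -224.0], [682.0, -164.0]]
[373 194  21  16 254] [382.7 201.4] [array([ 597.6, -272.2]), array([75.9, 7
[... 803 characters left out ...]
[array([ 304. , -157.2]), array([  5.7, 107.1]), np.float64(28.7)] [[276.0, -112.0], [327.0, -206.0], [332.0, -203.0], [281.0, -109.0]]
[386 265  15  43 194] [392.9 285.6] [array([326.1,  20.1]), array([ 25.5, 175. ]), np.float64(29.2)] [[272.0, 90.0], [358.0, -63.0], [380.0, -50.0], [295.0, 103.0]]
[444 308  20  24 232] [453.3 320.3] [array([104.3,  -2.6]), array([ 33.2, 107.1]), np.float64(10.4)] [[78.0, 47.0], [98.0, -58.0], [130.0, -52.0], [111.0, 53.0]]
[325 312  17  14 114] [333.  318.7] [array([386.5, 252.5]), array([47.9, 49.2]), np.float64(1.3)] [[362.0, 277.0], [363.0, 227.0], [411.0, 228.0], [410.0, 278.0]]
pot [386.6 258.6  68. ]
lid [407.7 144.4   6. ]
bin [ 716.7 -282.3   16. ]
```

View pics/sz.png

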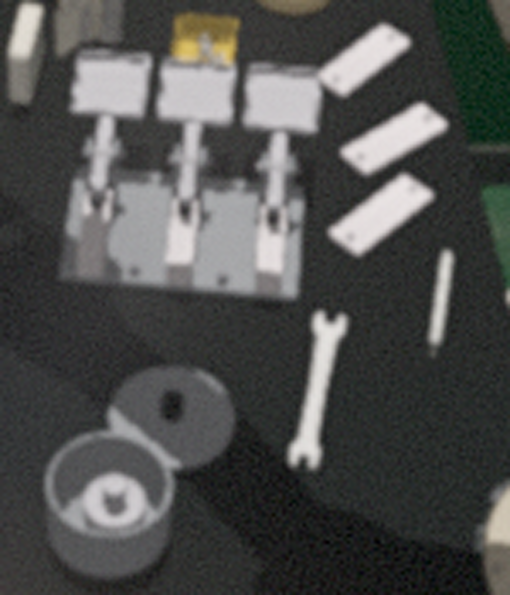

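Zoomed scene view: three stations, a (left, pan ≈(755,-161)), b and c. The weight is in the pot and the lid is next to it. I'll move over the fixture for a closer wrist look.

>>> carry_out([
  [1,[-2.7,-3.3,0],0],
  [1,[-2.7,-3.3,0],0],
  [1,[-2.7,-3.3,0],0],
  [1,[-2.7,-3.3,0],0],
  [0.5,[0,0,0],-0.144],
  [0.5,[0,0,0],-0.144],
  [0.5,[0,0,0],-0.144],
  [0.5,[0,0,0],-0.144],
  [0.5,[0,0,4],0],
  [0.5,[0,0,0],0],
], squeeze=30)

```text
t: 1.15
tcp_pos: [590.5, -108.0, 183.2]
eef_rot: [0.477, 0.879, -0.001, -0.003]
contact_force: [0.1, 0.5, 0.4]
gripper_width: 0.535
```

```bash
python3 - <<'E'
from h import *
im,c=snap('wrist','w1.png'); s=read_state(); print(s['tcp_pos'],s['eef_rot'],c['xyz'],c['rotation'],s['gripper_width'])
import pickle; pickle.dump(c,open('w1.pkl','wb'))
E
```

```text
[ 591.4460189  -108.01011633  185.02112272] [ 0.47741877  0.87867271 -0.00089346 -0.00218883] [545.81698769 -38.6553724  340.67733063] [0.94838022 0.28106818 0.03944424 0.14149132] 0.5199244277928465
```

View pics/w1.png

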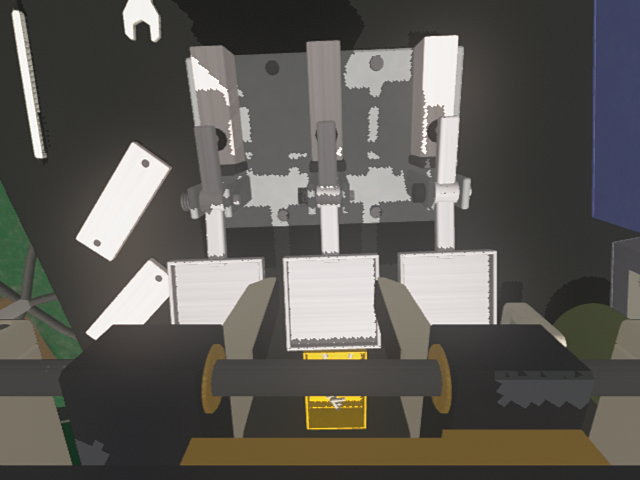

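Wrist view: rest near-edges at about c(190–228,47), b(307–340,42), a(424–458,37). Pans centre on (215,·), (332,302) and (448,·). The yellow bin lies beyond pan b.

```bash
python3 - <<'E'
from h import *
import pickle; c=pickle.load(open('w1.pkl','rb'))
P={}
for n,(a,b,v) in dict(c=(190,228,47),b=(307,340,42),a=(423.5,458.5,37)).items():
    A,B=ray(c,a,v,45),ray(c,b,v,45); P[n]=((A+B)/2)[:2]; print(n,A[:2].round(1),B[:2].round(1),P[n].round(1), np.linalg.norm(A-B).round(1))
d=P['a']-P['c']; print('y axis',np.degrees(np.arctan2(d[1],d[0])),np.linalg.norm(d))
# pan near-edge corners, shut: near edge at z~85+7
for n,(a,b,v) in dict(c=(168,263,261),b=(284,379,256.5),a=(398.5,497,251.5)).items():
    A,B=ray(c,a,v,91),ray(c,b,v,91); M=(A+B)/2; print('pan',n,M[:2].round(1),np.linalg.norm(A-B).round(1))
    e=M[:2]-P[n]; print(' axis',np.degrees(np.arctan2(e[1],e[0])).round(2),np.linalg.norm(e).round(1))
# bore tail joint of the bar at base
print('base corners',ray(c,186,56,10)[:2].round(1),ray(c,463,46,10)[:2].round(1))
E
```

```text
c [423.8 -44.4] [448.2 -28.6] [436.  -36.5] 29.1
b [497.1   7.1] [518.2  20.7] [507.6  13.9] 25.1
a [569.3  57.9] [591.5  72.2] [580.4  65. ] 26.4
y axis 35.12113695269939 176.5546169357554
pan c [ 525.4 -165.8] 73.2
 axis -55.33 157.2
pan b [ 598.1 -114. ] 72.6
 axis -54.72 156.7
pan a [669.9 -62.4] 74.7
 axis -54.92 155.8
base corners [409.6 -53.2] [604.5  82.1]
```

>>> carry_out([
  [0.4,[0,0,0],-0.035],
  [0.4,[4.2,0.5,0],0],
  [0.4,[4.2,0.5,0],0],
  [0.4,[4.2,0.5,0],0],
  [0.4,[4.2,0.5,0],0],
  [0.4,[4.2,0.5,0],0],
  [0.4,[4.2,0.5,0],0],
  [0.4,[4.2,0.5,0],0],
  [0.4,[4.2,0.5,0],0],
  [0.4,[0,0,0],0],
  [0.4,[0,0,0],0],
])

```text
t: 2.3
tcp_pos: [433.3, 191.4, 187.9]
eef_rot: [0.46, 0.888, 0.001, 0.001]
contact_force: [0.4, -0.7, 0.6]
gripper_width: 0.4
```

```bash
cat >> h.py <<'E'
from scipy.spatial.transform import Rotation as Q
FX=np.array([0.574,-0.819,0]);FY=np.array([0.819,0.574,0])
REST=dict(a=np.array([598.7,41.2,45]),b=np.array([525,-10.4,45]),c=np.array([451.3,-62,45]))
def go(x,y,z,yaw=None):
    """yaw: angle (deg) of tool y in world; prints twist, then shift (cm) in tool axes after the twist"""
    s=read_state(); M=Q.from_quat(s['eef_rot']).as_matrix(); p=np.array(s['tcp_pos'])
    a=np.degrees(np.arctan2(M[1,1],M[0,1])); tw=0 if yaw is None else -((yaw-a+180)%360-180)
    if yaw is None: yaw=a
    r=np.radians(yaw); ty=np.array([np.cos(r),np.sin(r),0]); tx=np.array([-np.sin(r),np.cos(r),0]); d=np.array([x,y,z])-p
    print('at',p.round(1),'yaw',a.round(2),'w',round(s['gripper_width'],3),'F',np.round(s['contact_force'],1),'t',s['t'],'| twist',round(np.radians(tw),3),'shift cm',(np.array([d@tx,d@ty,-d[2]])/10).round(2))
E
python3 - <<'E'
from h import *
im,c=snap('wrist','w2.png'); import pickle; pickle.dump(c,open('w2.pkl','wb')); go(386,258,100,35)
E
```

```text
at [433.6 190.2 187.6] yaw 35.08 w 0.399 F [ 0.2 -0.3 -0.3] t 2.35 | twist 0.001 shift cm [ 8.28 -0.02  8.76]
```

View pics/w2.png

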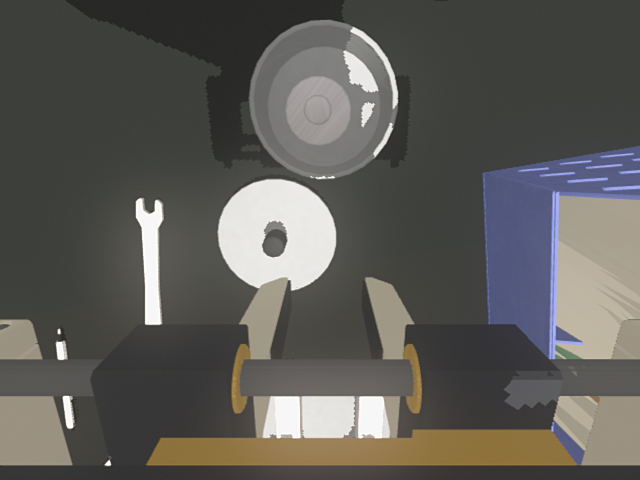

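The wrist view shows the knob top at (317,110), the pot rim centred at (323,100) and the lid disc centred at (277,235).

```bash
python3 - <<'E'
from h import *
import pickle; c=pickle.load(open('w2.pkl','rb'))
k=ray(c,317.3,110,62); print('knob',k.round(1),'body',ray(c,318,110,36).round(1)); print('pot',ray(c,323.5,99.5,68).round(1),'lid',ray(c,277,235,12).round(1))
go(k[0],k[1],47.5,35)
E
```

```text
knob [371.3 267.   62. ] body [370.6 268.1  36. ]
pot [371.1 275.5  68. ] lid [403.2 148.4  12. ]
at [433.6 190.2 187.6] yaw 35.08 w 0.399 F [ 0.2 -0.3 -0.3] t 2.35 | twist 0.001 shift cm [ 9.86 -0.7  14.01]
```

>>> carry_out([
  [0.4,[4.9,-0.3,2],0],
  [0.4,[4.9,-0.3,2],0],
  [0.4,[0,0,3],0],
  [0.4,[0,0,0],0],
  [0.4,[0,0,0],0],
])

```text
t: 2.85
tcp_pos: [376.2, 261.2, 119.1]
eef_rot: [0.463, 0.887, -0.001, 0.0]
contact_force: [0.9, -0.5, -0.2]
gripper_width: 0.4
```

```bash
python3 - <<'E'
from h import *
go(371.3,267,47.5,35)
c=get_calibration('scene'); print(ray(c,332,316,68).round(1))
E
```

```text
at [376.2 261.2 119.1] yaw 34.89 w 0.4 F [ 0.9 -0.5 -0.2] t 2.85 | twist -0.002 shift cm [ 0.76 -0.07  7.16]
[369.7 277.8  68. ]
```

>>> carry_out([
  [0.4,[0.7,0,2.2],0],
  [0.4,[0,0,2.5],0],
  [0.4,[0,0,2.4],0],
  [0.4,[0,0,0],0],
  [0.4,[0,0,0],0],
])

```text
t: 3.35
tcp_pos: [372.4, 267.5, 48.9]
eef_rot: [0.463, 0.887, -0.0, 0.0]
contact_force: [-0.3, -0.7, 0.8]
gripper_width: 0.401
```

```bash
python3 - <<'E'
from h import *
go(371.3,267,47.5,35)
E
```

```text
at [372.4 267.5  48.9] yaw 34.88 w 0.401 F [-0.3 -0.7  0.8] t 3.35 | twist -0.002 shift cm [ 0.02 -0.12  0.14]
```

>>> carry_out([
  [0.4,[0,0,0.1],0],
  [0,[0,0,0],0],
  [0,[0,0,0],0],
  [0,[0,0,0],0],
  [0,[0,0,0],0],
  [0,[0,0,-3],0],
  [0,[0,0,-4],0],
  [0,[0,0,-4],0],
  [0,[0,0,0],0],
], squeeze=45)

```text
t: 4.25
tcp_pos: [372.7, 269.4, 160.7]
eef_rot: [0.462, 0.887, 0.003, 0.001]
contact_force: [0.9, 0.5, -5.7]
gripper_width: 0.224
```

```bash
python3 - <<'E'
from h import *
p=REST['a']+166*FX
print(p); go(p[0],p[1],165,35); go(REST['a'][0],REST['a'][1],160,35)
E
```

```text
[693.984 -94.754  45.   ]
at [372.7 269.4 160.7] yaw 34.99 w 0.224 F [ 0.9  0.5 -5.7] t 4.25 | twist -0.0 shift cm [-48.26   5.44  -0.43]
at [372.7 269.4 160.7] yaw 34.99 w 0.224 F [ 0.9  0.5 -5.7] t 4.25 | twist -0.0 shift cm [-31.66   5.43   0.07]
```

>>> carry_out([
  [0,[-4.4,0.5,0],0],
  [0,[-4.4,0.5,0],0],
  [0,[-4.4,0.5,0],0],
  [0,[-4.4,0.5,0],0],
  [0,[-4.4,0.5,0],0],
  [0,[-4.4,0.5,0],0],
  [0,[-4.4,0.5,0],0],
  [0,[-4.4,0.5,0],0],
  [0,[-4.4,0.5,0],0],
  [0,[-4.4,0.5,0],0],
  [0,[-4.4,0.5,0],0],
  [0,[0,0,0],0],
])

```text
t: 5.45
tcp_pos: [696.2, -104.1, 154.2]
eef_rot: [0.465, 0.885, -0.002, 0.001]
contact_force: [-1.1, -0.1, -5.9]
gripper_width: 0.226
```

```bash
python3 - <<'E'
from h import *
p=REST['a']+166*FX
go(p[0],p[1],140,35)
E
```

```text
at [ 696.2 -104.1  154.2] yaw 34.6 w 0.226 F [-1.1 -0.1 -5.9] t 5.45 | twist -0.007 shift cm [0.89 0.36 1.42]
```

>>> carry_out([
  [0,[0.8,0.3,0],-0.007],
  [0,[0,0,1],0],
  [0,[0,0,0],0],
  [0,[0,0,0],0],
])

```text
t: 5.85
tcp_pos: [691.1, -87.0, 146.2]
eef_rot: [0.458, 0.889, -0.0, -0.001]
contact_force: [-0.2, -0.0, -5.1]
gripper_width: 0.227
```

```bash
python3 - <<'E'
from h import *
p=REST['a']+166*FX
go(p[0],p[1],106,35)
E
```

```text
at [691.1 -87.  146.2] yaw 35.52 w 0.227 F [-0.2 -0.  -5.1] t 5.85 | twist 0.009 shift cm [-0.8  -0.21  4.02]
```

>>> carry_out([
  [0,[-0.7,-0.1,0],0.007],
  [0,[0,0,0],0],
  [0,[0,0,0],0],
  [0,[0,0,0],0],
])

```text
t: 6.25
tcp_pos: [695.2, -94.8, 147.1]
eef_rot: [0.462, 0.887, -0.0, 0.0]
contact_force: [-0.8, -0.5, -4.6]
gripper_width: 0.228
```

```bash
python3 - <<'E'
from h import *
p=REST['a']+166*FX
go(p[0],p[1],106,35)
im,c=snap('wrist','w3.png')
E
```

```text
at [695.2 -94.8 147.1] yaw 34.99 w 0.228 F [-0.8 -0.5 -4.6] t 6.25 | twist -0.0 shift cm [ 0.07 -0.1   4.11]
```

View pics/w3.png

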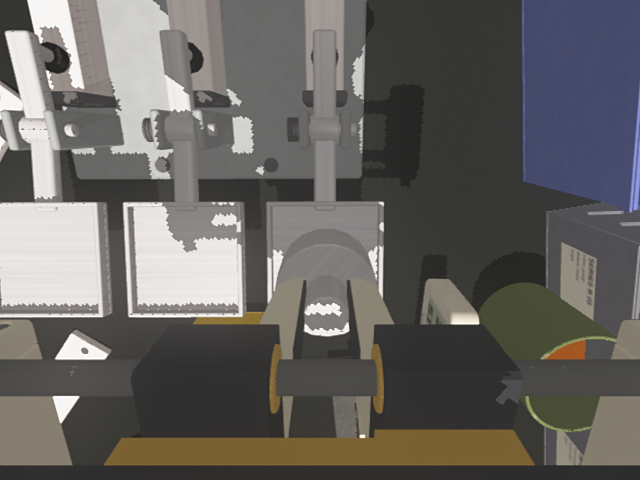

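The weight is centred over pan a, both at column ≈325. I'll lower it.

>>> carry_out([
  [0,[0,0,0.8],0],
  [0,[0,0,0.8],0],
  [0,[0,0,0.8],0],
  [0,[0,0,0.8],0],
  [0,[0,0,0.8],0],
  [0,[0,0,0],0],
  [0,[0,0,0],0],
  [0,[0,0,0],0],
])

```text
t: 7.1
tcp_pos: [695.1, -94.7, 107.1]
eef_rot: [0.462, 0.887, -0.0, 0.0]
contact_force: [0.9, -1.4, -1.7]
gripper_width: 0.228
```

```bash
python3 - <<'E'
from h import *
p=REST['a']+166*FX
go(p[0],p[1],106,35)
im,c=snap('wrist','w4.png')
E
```

```text
at [695.1 -94.7 107.1] yaw 35.0 w 0.228 F [ 0.9 -1.4 -1.7] t 7.1 | twist 0.0 shift cm [ 0.06 -0.1   0.11]
```

View pics/w4.png

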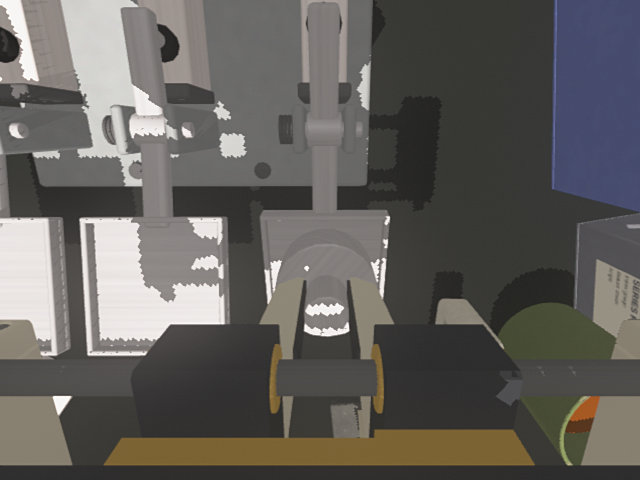

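Weight is seated in pan a, so I'll release and rise.

>>> carry_out([
  [0.4,[0,0,0],0],
  [0.45,[0,0,0],0],
  [0.45,[0,0,0],0],
  [0.45,[0,0,-1],0],
  [0.45,[0,0,-3],0],
  [0.45,[0,0,-4],0],
  [0.45,[0,0,-3],0],
  [0.7,[0,0,0],0],
  [0.7,[0,0,0],0],
  [0.7,[0,0,0],0],
])

```text
t: 8.15
tcp_pos: [694.6, -94.5, 216.3]
eef_rot: [0.462, 0.887, -0.0, -0.001]
contact_force: [-0.2, -0.3, -0.4]
gripper_width: 0.659
```

```bash
python3 - <<'E'
from h import *
im,c=snap('wrist','w5.png')
p=REST['a']+166*FX
print('exp knob px', proj(get_calibration('wrist'),[p[0],p[1],115]).round())
go(572,-368,150,-2.9)
E
```

```text
exp knob px [326. 241.]
at [694.5 -94.5 215.9] yaw 35.01 w 0.682 F [-1.1  0.8 -0.8] t 8.2 | twist 0.662 shift cm [-27.93 -10.85   6.59]
```

View pics/w5.png

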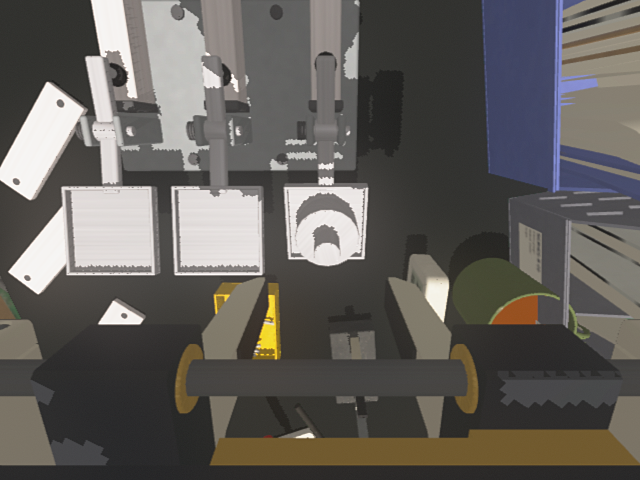

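Weight stands in pan a with the arm open. Going to plate 1.

>>> carry_out([
  [0.75,[0,0,0],0.132],
  [0.75,[0,0,0],0.132],
  [0.75,[0,0,0],0.132],
  [0.75,[0,0,0],0.132],
  [0.75,[0,0,0],0.132],
  [0.75,[-4.5,-1.8,0],0],
  [0.75,[-4.5,-1.8,0],0],
  [0.75,[-4.5,-1.8,0],0],
  [0.75,[-4.8,-1.8,2],0],
  [0.75,[-4.8,-1.8,2],0],
  [0.75,[-4.8,-1.8,2],0],
])

```text
t: 9.3
tcp_pos: [577.8, -356.3, 160.8]
eef_rot: [0.724, 0.69, -0.0, -0.001]
contact_force: [0.4, -0.5, 0.3]
gripper_width: 0.747
```

>>> carry_out([
  [0.75,[0,0,0],0],
  [0.75,[0,0,0],0],
  [0.75,[0,0,0],0],
])

```text
t: 9.6
tcp_pos: [579.9, -353.5, 162.0]
eef_rot: [0.724, 0.69, 0.0, -0.001]
contact_force: [0.1, -0.5, -0.5]
gripper_width: 0.747
```

```bash
python3 - <<'E'
from h import *
im,c=snap('wrist','w6.png')
go(572,-368,10,-2.9)
g=cv2.cvtColor(im,cv2.COLOR_RGB2HSV); m=cv2.inRange(g,(0,0,190),(179,40,255)); m[300:]=0
for p in cv2.findContours(m,0,2)[0]:
    if cv2.contourArea(p)>800:
        P=np.array([ray(c,u,v,8)[:2] for u,v in p[:,0]],np.float32); r=cv2.minAreaRect(P); print(p[:,0].min(0),p[:,0].max(0),np.round(r[0],1),np.round(r[1],1),round(r[2],1))
E
```

```text
at [ 580.3 -353.2  162.3] yaw -2.67 w 0.752 F [-0.1 -0.7 -1.2] t 9.65 | twist 0.004 shift cm [-1.52 -0.75 15.23]
[573 243] [639 299] [ 854.4 -419.5] [32.2 80.6] 56.3
[295 201] [337 299] [ 568.  -381.4] [98.9 39.9] 87.8
[177 200] [221 243] [ 461.2 -346.7] [38.  40.2] 79.2
[182   0] [340  74] [ 535.8 -198.5] [ 52.5 122.5] 87.3
```

>>> carry_out([
  [0.75,[-1.7,-1.2,3],0],
  [0.75,[0,0,4],0],
  [0.75,[0,0,4],0],
  [0.75,[0,0,0],0],
  [0.75,[0,0,0],0],
  [0.75,[0,0,0],0],
])

```text
t: 10.25
tcp_pos: [568.1, -371.3, 54.7]
eef_rot: [0.724, 0.69, 0.001, 0.001]
contact_force: [0.2, 0.1, 1.1]
gripper_width: 0.75
```

```bash
python3 - <<'E'
from h import *
go(569,-371,10.5,-2.5)
E
```

```text
at [ 568.1 -371.3   54.7] yaw -2.74 w 0.75 F [0.2 0.1 1.1] t 10.25 | twist -0.004 shift cm [0.04 0.09 4.42]
```

>>> carry_out([
  [0.75,[0,0.1,2.2],0],
  [0.75,[0,0,2.2],0],
  [0.75,[0,0,0],0],
  [0.75,[0,0,0],0],
  [0,[0,0,0],0],
  [0,[0,0,0],0],
  [0,[0,0,0],0],
  [0,[0,0,0],0],
  [0,[0,0,0],0],
  [0,[0,0,0],0],
], squeeze=40)

```text
t: 11.25
tcp_pos: [567.8, -371.6, 8.8]
eef_rot: [0.724, 0.69, 0.0, 0.0]
contact_force: [0.3, -0.6, 4.0]
gripper_width: 0.427
```

```bash
python3 - <<'E'
from h import *
p=REST['a']-80*FX
go(p[0],p[1],130,35)
E
```

```text
at [ 567.8 -371.6    8.8] yaw -2.8 w 0.427 F [ 0.3 -0.6  4. ] t 11.25 | twist -0.66 shift cm [ 40.04  26.2  -12.12]
```

>>> carry_out([
  [0,[0,0,-3],0],
  [0,[0,0,-4],-0.132],
  [0,[0,0,-4],-0.132],
  [0,[0,0,-4],-0.132],
  [0,[0,0,-4],-0.132],
  [0,[0,0,0],-0.132],
  [0,[4,2.6,0],0],
  [0,[4,2.6,0],0],
  [0,[4,2.6,0],0],
  [0,[4,2.6,0],0],
  [0,[4,2.6,0],0],
])

```text
t: 12.35
tcp_pos: [558.3, -131.5, 198.1]
eef_rot: [0.462, 0.887, -0.0, -0.0]
contact_force: [1.3, 0.8, -0.7]
gripper_width: 0.422
```

>>> carry_out([
  [0,[4,2.6,0],0],
  [0,[4,2.6,0],0],
  [0,[4,2.6,0],0],
  [0,[4,2.6,0],0],
  [0,[4,2.6,0],0],
  [0,[0,0,3],0],
  [0,[0,0,3],0],
  [0,[0,0,0],0],
  [0,[0,0,0],0],
  [0,[0,0,0],0],
])

```text
t: 13.35
tcp_pos: [551.5, 105.1, 139.5]
eef_rot: [0.462, 0.887, 0.0, 0.001]
contact_force: [-0.4, -0.2, -0.7]
gripper_width: 0.426
```

```bash
python3 - <<'E'
from h import *
p=REST['a']-75*FX
go(p[0],p[1],57,35)
snap('wrist','w7.png')
E
```

```text
at [551.5 105.1 139.5] yaw 34.97 w 0.426 F [-0.4 -0.2 -0.7] t 13.35 | twist -0.001 shift cm [-0.44  0.2   8.25]
```

View pics/w7.png

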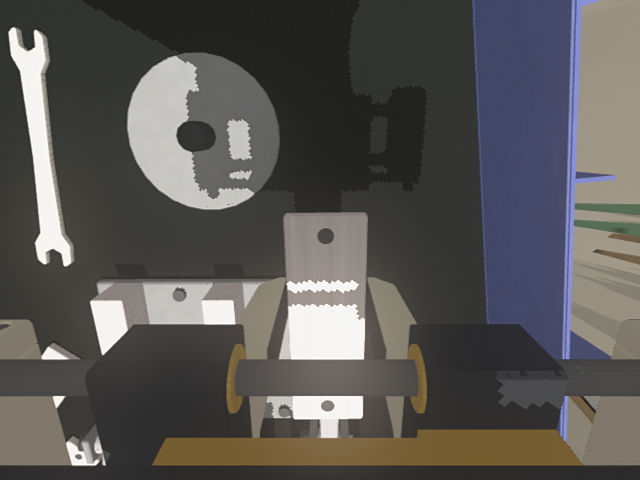

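The plate is held square, rear edge at row 212, columns 284–367. Checking its offset in the grip.

```bash
python3 - <<'E'
from h import *
c=get_calibration('wrist'); s=read_state(); t=np.array(s['tcp_pos'])
A,B=ray(c,284,213,t[2]-1),ray(c,367,213,t[2]-1); M=(A+B)/2
print(np.linalg.norm(A-B), 'rear->tcp along FX',(t-M)@FX,'lat',(M-t)@FY)
for sgn in (284,367):
    pass
g=60-(t-M)@FX; print('centre ahead of tcp',g)
# targets: start front at +25 -> centre -35; end centre 0
for cx in (-40,0):
    p=REST['a']+(cx-g)*FX; go(p[0],p[1],57,35)
E
```

```text
38.73337667903447 rear->tcp along FX 45.998449417243556 lat -0.7323974018298908
centre ahead of tcp 14.001550582756444
at [551.6 105.1 139.7] yaw 34.96 w 0.421 F [-0.4 -0.2 -0.7] t 13.4 | twist -0.001 shift cm [-2.53  0.19  8.27]
at [551.6 105.1 139.7] yaw 34.96 w 0.421 F [-0.4 -0.2 -0.7] t 13.4 | twist -0.001 shift cm [-6.53  0.19  8.27]
```

>>> carry_out([
  [0,[-2.5,0.2,0],0],
  [0,[0,0,3],0],
  [0,[0,0,3],0],
  [0,[0,0,2.1],0],
  [0,[0,0,0],0],
  [0,[0,0,0],0],
  [0,[0,0,0],0],
])

```text
t: 14.1
tcp_pos: [567.8, 86.1, 59.0]
eef_rot: [0.462, 0.887, 0.001, 0.001]
contact_force: [-0.7, -0.1, -1.3]
gripper_width: 0.424
```

```bash
python3 - <<'E'
from h import *
p=REST['a']+(0-13)*FX; go(p[0],p[1],55,35)
E
```

```text
at [567.8  86.1  59. ] yaw 34.99 w 0.424 F [-0.7 -0.1 -1.3] t 14.1 | twist -0.0 shift cm [-4.15 -0.05  0.4 ]
```

>>> carry_out([
  [0,[0,0,0.3],0],
  [0,[-0.9,0,0],0],
  [0,[-0.9,0,0],0],
  [0,[-0.9,0,0],0],
  [0,[-0.8,0,0],0],
  [0,[0,0,0],0],
  [0,[0,0,0],0],
])

```text
t: 14.8
tcp_pos: [586.9, 57.1, 54.2]
eef_rot: [0.462, 0.887, -0.0, -0.0]
contact_force: [-0.0, -0.2, -0.5]
gripper_width: 0.422
```

>>> carry_out([
  [0,[-0.3,0,0],0],
  [0,[-0.3,0,0],0],
  [0,[0,0,0],0],
  [0,[0,0,0],0],
])

```text
t: 15.2
tcp_pos: [588.7, 54.8, 54.1]
eef_rot: [0.461, 0.888, 0.0, -0.002]
contact_force: [-3.7, 6.9, -0.7]
gripper_width: 0.426
```

>>> carry_out([
  [0,[-0.3,0,0],0],
  [0,[-0.2,0,0],0],
  [0,[0,0,0],0],
  [0,[0,0,0],0],
])

```text
t: 15.6
tcp_pos: [588.9, 54.6, 53.8]
eef_rot: [0.459, 0.888, 0.001, -0.004]
contact_force: [-12.1, 16.5, 2.9]
gripper_width: 0.423
```

```bash
python3 - <<'E'
from h import *
p=REST['a']+(0-13)*FX; go(p[0],p[1],54,35)
print(np.array(read_state()['contact_force'])@FX)
E
```

```text
at [588.9  54.6  53.8] yaw 35.32 w 0.423 F [-12.1  16.5   2.9] t 15.6 | twist 0.006 shift cm [-0.36  0.04 -0.02]
-20.47082461141992
```

Contact with the stop at ~20 N. Ease off, release, and look.

>>> carry_out([
  [0,[0.4,0,0],0],
  [0,[0,0,0],0],
  [0.55,[0,0,0],0],
  [0.55,[0,0,0],0],
  [0.55,[0,0,0],0],
  [0.55,[0,0,-2],0],
  [0.55,[0,0,-4],0],
  [0.55,[0,0,-4],0],
  [0.55,[0,0,-4],0],
  [0.55,[0,0,0],0],
  [0.55,[0,0,0],0],
])

```text
t: 16.7
tcp_pos: [591.4, 51.1, 195.3]
eef_rot: [0.462, 0.887, 0.0, 0.001]
contact_force: [-0.2, -0.2, -0.1]
gripper_width: 0.554
```

```bash
python3 - <<'E'
from h import *
im,c=snap('wrist','w8.png')
p=REST['a']+174*FX; go(p[0],p[1],200,35)
E
```

```text
at [590.7  51.1 194.1] yaw 34.98 w 0.552 F [-0.   0.  -0.2] t 16.75 | twist -0.0 shift cm [-18.67   0.1   -0.59]
```

View pics/w8.png

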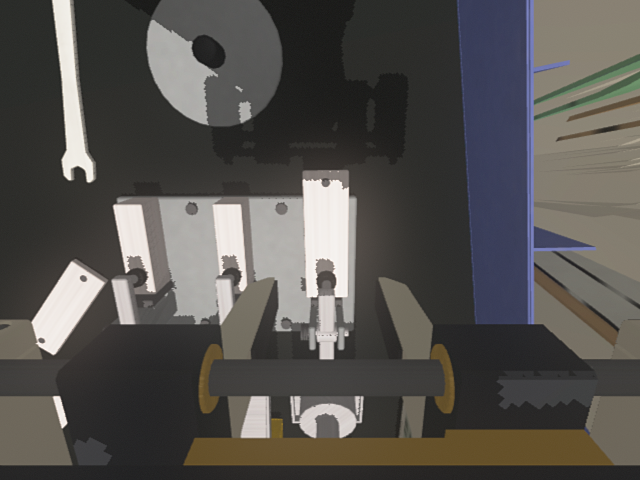

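Plate 1 lies on rest a (columns 303–349, rows 171–297), square, with the foot above it. Check numerically.

```bash
python3 - <<'E'
from h import *
c=get_calibration('wrist')
for u,v in [(303.5,170.5),(348.5,170.5),(306,297),(347,297)]:
    d=ray(c,u,v,53)-REST['a']; print((d@FX).round(1),(d@FY).round(1))
E
```

```text
-62.6 -20.6
-62.6 17.6
56.1 -20.6
56.2 18.3
```

Centre ≈(-3,-1) mm on rest a. Now back to the weight.

>>> carry_out([
  [0.45,[-4.6,0,0],0],
  [0.45,[-4.6,0,0],0],
  [0.45,[-4.6,0,0],0],
  [0.45,[-4.6,0,0],0],
  [0.45,[0,0,0],0],
  [0.45,[0,0,0],0],
  [0.45,[0,0,0],0],
])

```text
t: 17.45
tcp_pos: [695.5, -97.7, 192.9]
eef_rot: [0.461, 0.887, -0.0, -0.001]
contact_force: [-0.7, 0.4, 0.8]
gripper_width: 0.45
```

```bash
python3 - <<'E'
from h import *
p=REST['a']+171*FX; go(p[0],p[1],102,35)
im,c=snap('wrist','w9.png')
print('px of knob top at 166/171/176:',[proj(c,REST['a']*[1,1,0]+x*FX+[0,0,114]).round() for x in (166,171,176)])
cv2.imwrite('pics/w9c.png',cv2.resize(im[150:350,220:430,::-1],None,fx=3,fy=3))
E
```

```text
at [695.5 -97.7 192.9] yaw 35.08 w 0.45 F [-0.7  0.4  0.8] t 17.45 | twist 0.001 shift cm [-0.17  0.05  9.09]
px of knob top at 166/171/176: [array([328., 246.]), array([328., 253.]), array([328., 259.])]
```

View pics/w9c.png

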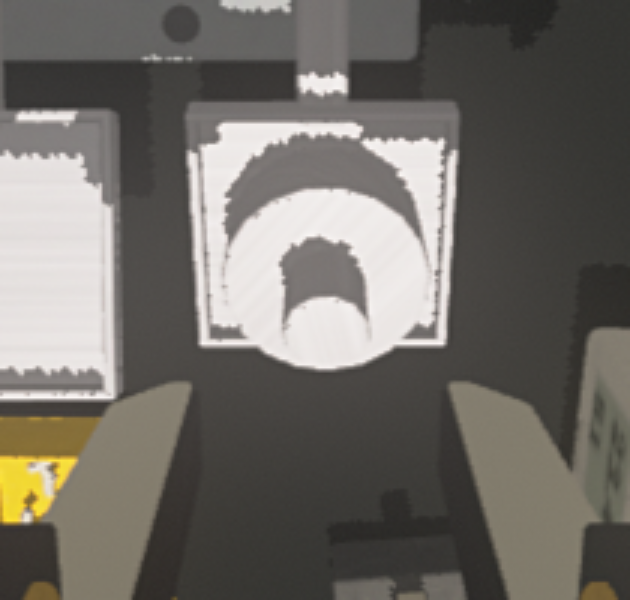

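Knob top at image ≈(329,262), so x≈+178 at the top and ~+175 at gripping height.

>>> carry_out([
  [0.45,[-0.6,0,3],0],
  [0.45,[0,0,3],0],
  [0.45,[0,0,3],0],
  [0.45,[0,0,0],0],
  [0.45,[0,0,0],0],
  [0,[0,0,0],0],
  [0,[0,0,0],0],
  [0,[0,0,0],0],
  [0,[0,0,0],0],
  [0,[0,0,0],0],
], squeeze=45)

```text
t: 18.5
tcp_pos: [701.2, -103.7, 105.6]
eef_rot: [0.462, 0.887, 0.001, 0.001]
contact_force: [3.1, 0.8, 5.6]
gripper_width: 0.224
```

>>> carry_out([
  [0,[0,0,-1],0],
  [0,[0,0,-1],0],
  [0,[0,0,-1],0],
  [0,[0,0,-1.5],0],
  [0,[0,0,-2],0],
  [0,[0,0,0],0],
  [0,[0,0,0],0],
])

```text
t: 19.2
tcp_pos: [699.8, -104.1, 169.7]
eef_rot: [0.462, 0.887, 0.0, 0.0]
contact_force: [-0.6, 0.1, -5.2]
gripper_width: 0.223
```

```bash
python3 - <<'E'
from h import *
p=REST['b']+170*FX; go(p[0],p[1],165,35)
im,c=snap('wrist','w10.png')
E
```

```text
at [ 699.8 -104.1  169.7] yaw 35.01 w 0.223 F [-0.6  0.1 -5.2] t 19.2 | twist 0.0 shift cm [ 0.7  -8.93  0.47]
```

View pics/w10.png

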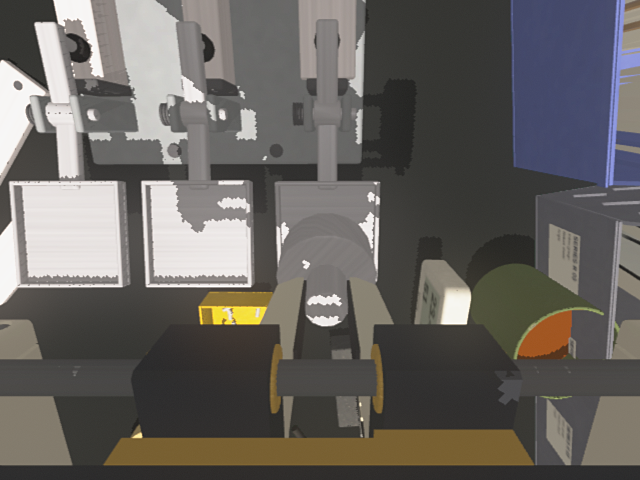

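Weight lifted from pan a and arm a has come down on the plate. Moving to pan b.

>>> carry_out([
  [0,[0.1,-3,0],0],
  [0,[0.1,-3,0],0],
  [0,[0.1,-3,0],0],
  [0,[0,0,0.5],0],
  [0,[0,0,0],0],
  [0,[0,0,0],0],
])

```text
t: 19.85
tcp_pos: [625.0, -152.4, 163.9]
eef_rot: [0.461, 0.887, 0.0, -0.0]
contact_force: [0.6, -0.1, -4.5]
gripper_width: 0.227
```

```bash
python3 - <<'E'
from h import *
p=REST['b']+174*FX; go(p[0],p[1],106,35)
im,c=snap('wrist','w11.png')
E
```

```text
at [ 625.  -152.4  163.9] yaw 35.05 w 0.227 F [ 0.6 -0.1 -4.5] t 19.85 | twist 0.001 shift cm [-0.04 -0.04  5.79]
```

>>> carry_out([
  [0,[0,0,1],0],
  [0,[0,0,1],0],
  [0,[0,0,0.9],0],
  [0,[0,0,0.9],0],
  [0,[0,0,0.9],0],
  [0,[0,0,0.9],0],
  [0,[0,0,0.1],0],
  [0,[0,0,0],0],
  [0,[0,0,0],0],
])

```text
t: 20.8
tcp_pos: [624.4, -153.0, 107.5]
eef_rot: [0.462, 0.887, 0.0, -0.0]
contact_force: [0.1, 1.2, -4.0]
gripper_width: 0.227
```

>>> carry_out([
  [0.4,[0,0,0],0],
  [0.45,[0,0,0],0],
  [0.45,[0,0,0],0],
  [0.45,[0,0,-1],0],
  [0.45,[0,0,-3],0],
  [0.45,[0,0,-4],0],
  [0.45,[0,0,-3],0],
  [0.7,[0,0,0],0],
  [0.7,[0,0,0],0],
  [0.7,[0,0,0],0],
])

```text
t: 21.8
tcp_pos: [623.8, -153.3, 216.7]
eef_rot: [0.462, 0.887, -0.0, -0.001]
contact_force: [-0.2, 0.0, -0.3]
gripper_width: 0.655
```

```bash
python3 - <<'E'
from h import *
im,c=snap('wrist','w12.png')
s,cs=snap('scene','s2.png')
A=cv2.resize(im[100:330,120:430],(620,460)); B=cv2.resize(s[170:350,290:450][:, :],None,fx=2.5,fy=2.5)
B=cv2.copyMakeBorder(B,0,10,0,0,cv2.BORDER_CONSTANT)[:460]; 
B=cv2.resize(s[172:310,300:345+15],None,fx=3.33,fy=3.33)[:460]; B=cv2.copyMakeBorder(B,0,460-B.shape[0],0,0,cv2.BORDER_CONSTANT)
o=np.hstack([A[:, :600],B])[:,:800]; cv2.imwrite('pics/m12.png',o[:,:,::-1])
go(475,-288,150,-9)
for n in 'b': print([proj(c,REST[n]*[1,1,0]+x*FX+[0,0,114]).round() for x in (166,174,178)])
E
```

```text
at [ 623.8 -153.1  216.2] yaw 35.02 w 0.689 F [ 0.3 -1.3 -0.6] t 21.9 | twist 0.768 shift cm [-15.65 -12.59   6.62]
[array([328., 231.]), array([328., 241.]), array([328., 246.])]
```

View pics/m12.png

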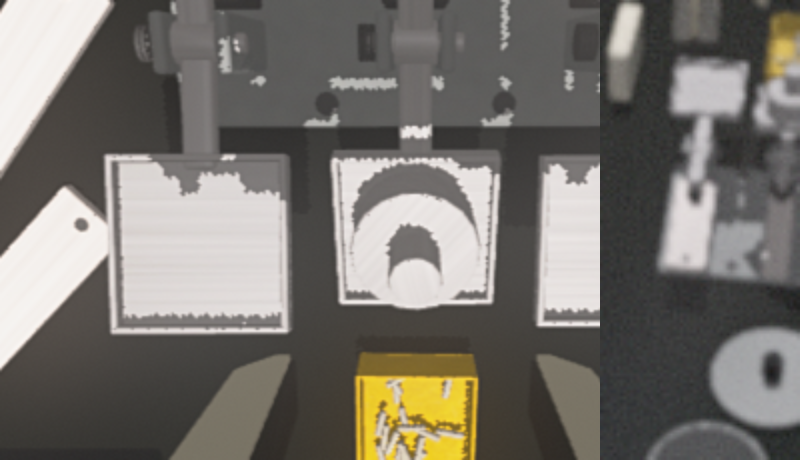

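Weight sits in pan b with the arm open. Plate a is clamped. On to plate 2.

```bash
python3 - <<'E'
from h import *
go(472,-293,165,-10)
E
```

```text
at [ 623.8 -153.1  216.2] yaw 35.02 w 0.689 F [ 0.3 -1.3 -0.6] t 21.9 | twist 0.786 shift cm [-16.41 -12.52   5.12]
```

>>> carry_out([
  [0.75,[0,0,0],0.131],
  [0.75,[0,0,0],0.131],
  [0.75,[0,0,0],0.131],
  [0.75,[0,0,0],0.131],
  [0.75,[0,0,0],0.131],
  [0.75,[0,0,0],0.131],
  [0.75,[-4.1,-3.1,1],0],
  [0.75,[-4.1,-3.1,1],0],
  [0.75,[-4.1,-3.1,1],0],
  [0.75,[-4.1,-3.2,2],0],
])

```text
t: 22.9
tcp_pos: [480.5, -285.8, 170.3]
eef_rot: [0.766, 0.643, -0.0, 0.0]
contact_force: [-0.1, -1.0, 0.1]
gripper_width: 0.75
```

>>> carry_out([
  [0.75,[0,0,0],0],
  [0.75,[0,0,0],0],
  [0.75,[0,0,0],0],
  [0.75,[0,0,0],0],
])

```text
t: 23.3
tcp_pos: [483.3, -283.5, 170.8]
eef_rot: [0.765, 0.644, 0.0, 0.0]
contact_force: [-0.1, -0.3, -0.5]
gripper_width: 0.754
```

```bash
cat > pl.py <<'E'
from h import *
import sys
im,c=snap('wrist',sys.argv[1])
g=cv2.cvtColor(im,cv2.COLOR_RGB2HSV); m=cv2.inRange(g,(0,0,180),(179,45,255)); m[315:]=0
for p in cv2.findContours(m,0,2)[0]:
    if cv2.contourArea(p)>800:
        P=np.array([ray(c,u,v,8)[:2] for u,v in p[:,0]],np.float32); r=cv2.minAreaRect(P); print(p[:,0].min(0),p[:,0].max(0),np.round(r[0],1),np.round(r[1],1),round(r[2],1),cv2.boxPoints(r).round().tolist())
E
python3 - <<'E'
import sys; sys.argv=['x','w13.png']; exec(open('pl.py').read())
go(472,-293,10,-10)
E
```

```text
[295 205] [337 301] [ 466.1 -315.9] [100.4  40.2] 79.1 [[437.0, -361.0], [476.0, -369.0], [495.0, -270.0], [456.0, -263.0]]
[284   0] [567 184] [ 580.  -190.6] [146.6 227.5] 80.1 [[455.0, -243.0], [679.0, -282.0], [705.0, -138.0], [480.0, -99.0]]
[227   0] [320  83] [ 467.2 -122.6] [18.9 88.1] 37.0 [[433.0, -93.0], [486.0, -163.0], [501.0, -152.0], [448.0, -82.0]]
at [ 483.1 -283.5  170.9] yaw -9.9 w 0.752 F [0.6 0.4 0.6] t 23.35 | twist 0.002 shift cm [-1.12 -0.93 16.09]
```

```bash
python3 - <<'E'
from h import *
im=cv2.imread('pics/w13.png'); c=get_calibration('wrist')
for d in range(-40,90,5):
    p=np.array([471.2,-308.3,8])+d*np.array([.178,.984,0]); u=proj(c,p); x,y=u.round().astype(int); print(d,(x,y),im[y,x].tolist() if y<480 else '',end=' ; ')
E
```

```text
-40 (np.int64(319), np.int64(285)) [244, 246, 247] ; -35 (np.int64(319), np.int64(280)) [244, 246, 247] ; -30 (np.int64(319), np.int64(275)) [244, 246, 247] ; -25 (np.int64(319), np.int64(271)) [244, 246, 247] ; -20 (np.int64(319), np.int64(266)) [244, 246, 247] ; -15 (np.int64(319), np.int64(261)) [244, 246, 247] ; -10 (np.int64(319), np.int64(257)) [244, 246, 247] ; -5 (np.int64(319), np.int64(252)) [244, 246, 247] ; 0 (np.int64(319), np.int64(247)) [244, 246, 247] ; 5 (np.int64(319), np.int64(242)) [244, 245, 247] ; 10 (np.int64(319), np.int64(237)) [244, 245, 247] ; 15 (np.int64(319), np.int64(232)) [243, 245, 246] ; 20 (np.int64(319), np.int64(227)) [243, 245, 246] ; 25 (np.int64(319), np.int64(222)) [243, 244, 246] ; 30 (np.int64(319), np.int64(217)) [242, 244, 246] ; 35 (np.int64(319), np.int64(212)) [248, 251, 254] ; 40 (np.int64(319), np.int64(207)) [135, 140, 150] ; 45 (np.int64(319), np.int64(201)) [136, 142, 150] ; 50 (np.int64(319), np.int64(196)) [76, 79, 83] ; 55 (np.int64(319), np.int64(191)) [135, 140, 150] ; 60 (np.int64(319), np.int64(185)) [133, 137, 147] ; 65 (np.int64(319), np.int64(180)) [56, 59, 63] ; 70 (np.int64(319), np.int64(174)) [54, 56, 60] ; 75 (np.int64(319), np.int64(169)) [53, 55, 58] ; 80 (np.int64(319), np.int64(163)) [52, 54, 57] ; 85 (np.int64(319), np.int64(158)) [50, 52, 55] ;
```

>>> carry_out([
  [0.75,[-1.0,-1.0,4],0.005],
  [0.75,[0,0,4],0],
  [0.75,[0,0,4],0],
  [0.75,[0,0,0],0],
  [0.75,[0,0,0],0],
  [0.75,[0,0,0],0],
])

```text
t: 23.95
tcp_pos: [471.6, -292.9, 52.6]
eef_rot: [0.768, 0.641, 0.0, 0.001]
contact_force: [-1.0, 0.6, 0.5]
gripper_width: 0.754
```

```bash
python3 - <<'E'
from h import *
go(471,-292,10,-10.3)
E
```

```text
at [ 471.6 -292.9   52.6] yaw -10.27 w 0.754 F [-1.   0.6  0.5] t 23.95 | twist 0.0 shift cm [ 0.08 -0.07  4.26]
```

>>> carry_out([
  [0.75,[0.1,0,2.1],0],
  [0.75,[0,0,2.1],0],
  [0.75,[0,0,0],0],
  [0.75,[0,0,0],0],
  [0,[0,0,0],0],
  [0,[0,0,0],0],
  [0,[0,0,0],0],
  [0,[0,0,0],0],
  [0,[0,0,0],0],
  [0,[0,0,0],0],
], squeeze=40)

```text
t: 24.95
tcp_pos: [470.7, -291.9, 9.1]
eef_rot: [0.768, 0.641, 0.0, 0.0]
contact_force: [0.2, 0.8, 6.1]
gripper_width: 0.425
```

```bash
python3 - <<'E'
from h import *
p=REST['b']-80*FX
go(p[0],p[1],140,35)
E
```

```text
at [ 470.7 -291.9    9.1] yaw -10.31 w 0.425 F [0.2 0.8 6.1] t 24.95 | twist -0.791 shift cm [ 27.94  20.59 -13.09]
```

>>> carry_out([
  [0,[0,0,-3],0],
  [0,[0,0,-4],-0.132],
  [0,[0,0,-4],-0.132],
  [0,[0,0,-4],-0.132],
  [0,[0,0,-4],-0.132],
  [0,[0,0,0],-0.132],
  [0,[0,0,0],-0.132],
  [0,[3.5,2.6,0],0],
  [0,[3.5,2.6,0],0],
  [0,[3.5,2.6,0],0],
  [0,[3.5,2.6,0],0],
])

```text
t: 26.05
tcp_pos: [474.5, -116.0, 198.6]
eef_rot: [0.462, 0.887, -0.0, -0.0]
contact_force: [1.0, 0.6, -1.7]
gripper_width: 0.423
```

>>> carry_out([
  [0,[3.5,2.6,0],0],
  [0,[3.5,2.6,0],0],
  [0,[3.5,2.6,0],0],
  [0,[3.5,2.6,0],0],
  [0,[0,0,3],0],
  [0,[0,0,3],0],
  [0,[0,0,0],0],
  [0,[0,0,0],0],
  [0,[0,0,0],0],
])

```text
t: 26.95
tcp_pos: [480.4, 56.8, 139.8]
eef_rot: [0.462, 0.887, 0.0, 0.0]
contact_force: [0.3, 0.4, -0.9]
gripper_width: 0.424
```

```bash
cat > held.py <<'E'
from h import *
def held(fn,st):
    im,c=snap('wrist',fn); s=read_state(); t=np.array(s['tcp_pos'])
    u0=int(round(proj(c,t)[0])); g=cv2.cvtColor(im,cv2.COLOR_RGB2GRAY)
    for du in (-25,-10,10,25):
        u,v0=proj(c,t-[0,0,1]+du/2*FY); col=g[:int(v0),int(u)]
        # print intensities going up along tool x
        out=[]
        for d in range(30,62,2):
            uu,vv=proj(c,t-[0,0,1]-d*FX+du*0.6*FY); out.append(int(g[int(round(vv)),int(round(uu))]))
        print(du,out)
    row=[]
    for d in range(-28,29,2):
        uu,vv=proj(c,t-[0,0,1]-38*FX+d*FY); row.append(int(g[int(round(vv)),int(round(uu))]))
    print('across',row)
    p=REST[st]-53*FX; go(p[0],p[1],57,35)
E
python3 - <<'E'
from held import *
held('w14.png','b')
E
```

```text
-25 [121, 121, 121, 120, 119, 118, 121, 120, 107, 46, 88, 78, 85, 86, 85, 86]
-10 [122, 122, 121, 121, 120, 120, 119, 119, 110, 87, 86, 85, 86, 86, 86, 85]
10 [123, 122, 121, 121, 120, 120, 118, 118, 111, 39, 59, 84, 81, 84, 84, 84]
25 [120, 119, 119, 118, 119, 118, 118, 117, 110, 51, 50, 50, 51, 78, 82, 83]
across [49, 51, 50, 51, 102, 117, 122, 118, 116, 117, 119, 120, 113, 59, 61, 77, 121, 120, 121, 120, 119, 118, 118, 120, 50, 53, 52, 52, 51]
at [480.5  56.7 139.9] yaw 35.02 w 0.424 F [-0.4  0.  -0.9] t 27.0 | twist 0.0 shift cm [-2.75 -0.21  8.29]
```

>>> carry_out([
  [0,[-2.7,-0.1,0],0],
  [0,[0,0,3],0],
  [0,[0,0,3],0],
  [0,[0,0,2.1],0],
  [0,[0,0,0],0],
  [0,[0,0,0],0],
  [0,[0,0,0],0],
])

```text
t: 27.7
tcp_pos: [495.4, 34.3, 59.2]
eef_rot: [0.461, 0.887, 0.001, 0.001]
contact_force: [-0.0, 0.1, -0.5]
gripper_width: 0.421
```

```bash
python3 - <<'E'
from h import *
p=REST['b']-13*FX; go(p[0],p[1],55,35)
E
```

```text
at [495.4  34.3  59.2] yaw 35.05 w 0.421 F [-0.   0.1 -0.5] t 27.7 | twist 0.001 shift cm [-4.05 -0.14  0.42]
```

>>> carry_out([
  [0,[0,0,0.3],0],
  [0,[-0.9,-0.1,0],0],
  [0,[-0.9,0,0],0],
  [0,[-0.9,0,0],0],
  [0,[-0.7,0,0],0],
  [0,[0,0,0],0],
  [0,[0,0,0],0],
])

```text
t: 28.4
tcp_pos: [513.2, 5.6, 54.7]
eef_rot: [0.462, 0.887, 0.0, -0.0]
contact_force: [-1.0, 0.5, -1.5]
gripper_width: 0.424
```

>>> carry_out([
  [0,[-0.3,0,0],0],
  [0,[-0.3,0,0],0],
  [0,[0,0,0],0],
  [0,[0,0,0],0],
])

```text
t: 28.8
tcp_pos: [515.3, 2.9, 54.5]
eef_rot: [0.46, 0.888, 0.0, -0.001]
contact_force: [-4.6, 6.8, -1.0]
gripper_width: 0.427
```

>>> carry_out([
  [0,[-0.3,0,0],0],
  [0,[0,0,0],0],
  [0,[0,0,0],0],
])

```text
t: 29.1
tcp_pos: [515.2, 2.6, 54.2]
eef_rot: [0.459, 0.888, 0.0, -0.003]
contact_force: [-9.6, 15.1, 1.2]
gripper_width: 0.426
```

```bash
python3 - <<'E'
from h import *
p=REST['b']-13*FX; go(p[0],p[1],54,35); print(np.array(read_state()['contact_force'])@FX)
E
```

```text
at [515.2   2.6  54.2] yaw 35.34 w 0.426 F [-9.6 15.1  1.2] t 29.1 | twist 0.006 shift cm [-0.33  0.05  0.02]
-17.864023535221037
```

>>> carry_out([
  [0,[0.3,0,0],0],
  [0,[0,0,0],0],
  [0.55,[0,0,0],0],
  [0.55,[0,0,0],0],
  [0.55,[0,0,0],0],
  [0.55,[0,0,-2],0],
  [0.55,[0,0,-4],0],
  [0.55,[0,0,-4],0],
  [0.55,[0,0,-4],0],
  [0.55,[0,0,0],0],
  [0.55,[0,0,0],0],
])

```text
t: 30.2
tcp_pos: [517.3, 0.3, 195.6]
eef_rot: [0.462, 0.887, 0.0, 0.001]
contact_force: [0.4, -0.4, -0.7]
gripper_width: 0.548
```

```bash
cat > chk.py <<'E'
from h import *
def chk(fn,st,nxt=None):
    im,c=snap('wrist',fn); g=cv2.cvtColor(im,cv2.COLOR_RGB2GRAY)
    f=lambda x,y:(lambda q:int(g[int(round(q[1])),int(round(q[0]))]))(proj(c,REST[st]+x*FX+y*FY+[0,0,8]))
    for y in (-12,12): print('rear x -74..-52',[f(x,y) for x in range(-74,-50,2)],'front 50..66',[f(x,y) for x in range(50,67,2)])
    for x in (-45,-10): print('y -26..26 @',x,[f(x,y) for y in range(-26,27,2)])
E
python3 - <<'E'
from chk import *
chk('w15.png','b'); p=REST['b']+171*FX; go(p[0],p[1],200,35)
E
```

```text
rear x -74..-52 [46, 47, 47, 50, 52, 51, 76, 119, 119, 237, 234, 232] front 50..66 [240, 239, 240, 245, 140, 78, 112, 111, 95]
rear x -74..-52 [46, 50, 49, 49, 52, 50, 92, 122, 124, 122, 216, 134] front 50..66 [236, 236, 236, 211, 131, 80, 112, 112, 94]
y -26..26 @ -45 [68, 69, 64, 231, 235, 237, 235, 233, 233, 234, 235, 234, 236, 233, 233, 236, 237, 237, 235, 235, 234, 235, 241, 63, 71, 71, 71]
y -26..26 @ -10 [172, 171, 171, 190, 236, 237, 237, 237, 234, 237, 239, 237, 237, 235, 236, 239, 240, 239, 237, 236, 236, 235, 222, 169, 171, 172, 169]
at [5.166e+02 3.000e-01 1.946e+02] yaw 35.02 w 0.551 F [-1.   1.1 -0.6] t 30.25 | twist 0.0 shift cm [-18.46   0.08  -0.54]
```

>>> carry_out([
  [0.45,[-4.6,0,0],0],
  [0.45,[-4.6,0,0],0],
  [0.45,[-4.6,0,0],0],
  [0.45,[-4.6,0,0],0],
  [0.45,[0,0,0],0],
  [0.45,[0,0,0],0],
  [0.45,[0,0,0],0],
])

```text
t: 30.95
tcp_pos: [621.4, -148.4, 193.4]
eef_rot: [0.461, 0.888, -0.0, -0.001]
contact_force: [0.2, 0.5, 0.3]
gripper_width: 0.451
```

```bash
python3 - <<'E'
from h import *
p=REST['b']+171*FX; go(p[0],p[1],103,35)
E
```

```text
at [ 621.4 -148.4  193.4] yaw 35.14 w 0.451 F [0.2 0.5 0.3] t 30.95 | twist 0.002 shift cm [-0.27  0.02  9.04]
```

>>> carry_out([
  [0.45,[-0.3,0,3],0],
  [0.45,[0,0,3],0],
  [0.45,[0,0,2.8],0],
  [0.45,[0,0,0],0],
  [0.45,[0,0,0],0],
  [0,[0,0,0],0],
  [0,[0,0,0],0],
  [0,[0,0,0],0],
  [0,[0,0,0],0],
  [0,[0,0,0],0],
], squeeze=45)

```text
t: 31.95
tcp_pos: [624.3, -152.6, 107.7]
eef_rot: [0.461, 0.887, -0.0, 0.001]
contact_force: [-1.3, -1.7, 6.6]
gripper_width: 0.224
```

>>> carry_out([
  [0,[0,0,-1],0],
  [0,[0,0,-1],0],
  [0,[0,0,-1],0],
  [0,[0,0,-1.5],0],
  [0,[0,0,-2],0],
  [0,[0,0,0],0],
  [0,[0,0,0],0],
])

```text
t: 32.65
tcp_pos: [624.2, -152.1, 172.2]
eef_rot: [0.461, 0.887, 0.0, 0.0]
contact_force: [0.1, 0.4, -5.4]
gripper_width: 0.225
```

```bash
python3 - <<'E'
from h import *
p=REST['b']; t=np.array(read_state()['tcp_pos']); print((t-p)@FX)
p=REST['c']+172*FX; go(p[0],p[1],164,35)
E
```

```text
173.01133183378707
at [ 624.2 -152.1  172.2] yaw 35.06 w 0.225 F [ 0.1  0.4 -5.4] t 32.65 | twist 0.001 shift cm [ 0.1  -8.99  0.82]
```

Weight held (−5.4 N). On to pan c.

>>> carry_out([
  [0,[0,-3,0],0],
  [0,[0,-3,0],0],
  [0,[0,-3,0],0],
  [0,[0,0,0.8],0],
  [0,[0,0,0],0],
  [0,[0,0,0],0],
])

```text
t: 33.25
tcp_pos: [551.0, -203.0, 163.3]
eef_rot: [0.461, 0.887, 0.0, -0.0]
contact_force: [0.1, 0.9, -5.7]
gripper_width: 0.222
```

```bash
python3 - <<'E'
from h import *
p=REST['c']+173*FX; go(p[0],p[1],107,35)
E
```

```text
at [ 551.  -203.   163.3] yaw 35.12 w 0.222 F [ 0.1  0.9 -5.7] t 33.25 | twist 0.002 shift cm [-0.03 -0.08  5.63]
```

>>> carry_out([
  [0,[0,0,1],0],
  [0,[0,0,1],0],
  [0,[0,0,0.9],0],
  [0,[0,0,0.9],0],
  [0,[0,0,0.9],0],
  [0,[0,0,0.8],0],
  [0,[0,0,0],0],
  [0,[0,0,0],0],
  [0,[0,0,0],0],
])

```text
t: 34.15
tcp_pos: [550.4, -203.7, 108.7]
eef_rot: [0.461, 0.887, 0.0, -0.0]
contact_force: [1.1, 1.4, -3.3]
gripper_width: 0.226
```

>>> carry_out([
  [0.4,[0,0,0],0],
  [0.45,[0,0,0],0],
  [0.45,[0,0,0],0],
  [0.45,[0,0,-1],0],
  [0.45,[0,0,-3],0],
  [0.45,[0,0,-4],0],
  [0.45,[0,0,-3],0],
  [0.7,[0,0,0],0],
  [0.7,[0,0,0],0],
  [0.7,[0,0,0],0],
])

```text
t: 35.15
tcp_pos: [549.8, -203.8, 218.2]
eef_rot: [0.461, 0.887, -0.0, -0.001]
contact_force: [-0.1, -0.7, -0.3]
gripper_width: 0.659
```

```bash
python3 - <<'E'
from h import *
im,c=snap('wrist','w16.png'); g=cv2.cvtColor(im,cv2.COLOR_RGB2GRAY)
b=cv2.imread('pics/w12.png',0)
# compare with the image over pan b, same relative pose: pan appearance around knob
a=g[170:270,270:390]; bb=b[170:270,270:390]
r=cv2.matchTemplate(g[140:300,240:420],b[190:262,285:370],cv2.TM_CCOEFF_NORMED); print('match',cv2.minMaxLoc(r)[1],cv2.minMaxLoc(r)[3],'expect',(45,50))
print(read_state()['tcp_pos'])
go(414,-195,165,-4.5)
E
```

```text
match 0.9577088356018066 (45, 51) expect (45, 50)
[ 549.84604155 -203.75917728  217.90930244]
at [ 549.8 -203.8  217.9] yaw 35.07 w 0.683 F [-0.1  0.   0.1] t 35.2 | twist 0.691 shift cm [ -0.19 -13.61   5.29]
```

The match confirms that the weight sits in pan c exactly as it did in b. Plate 3 next.

>>> carry_out([
  [0.75,[0,0,0],0.138],
  [0.75,[0,0,0],0.138],
  [0.75,[0,0,0],0.138],
  [0.75,[0,0,0],0.138],
  [0.75,[0,0,0],0.138],
  [0.75,[0,-3.5,0],0],
  [0.75,[0,-3.5,1],0],
  [0.75,[0,-3.5,2],0],
  [0.75,[0.2,-3.2,2],0],
  [0.75,[0,0,0],0],
  [0.75,[0,0,0],0],
  [0.75,[0,0,0],0],
])

```text
t: 36.4
tcp_pos: [415.4, -191.2, 168.8]
eef_rot: [0.734, 0.679, 0.0, 0.0]
contact_force: [0.5, 0.3, 1.5]
gripper_width: 0.748
```

```bash
python3 - <<'E'
import sys; sys.argv=['x','w17.png']; exec(open('pl.py').read())
g=cv2.cvtColor(im,cv2.COLOR_RGB2GRAY)
f=lambda d,e:(lambda q:int(g[int(round(q[1])),int(round(q[0]))]))(proj(c,np.array([412.5,-206,8])+d*np.array([.078,.997,0])+e*np.array([.997,-.078,0])))
print('far end 50..74',[f(d,-10) for d in range(50,75,2)],[f(d,10) for d in range(50,75,2)])
print('across',[f(40,e) for e in range(-30,31,2)],[f(10,e) for e in range(-30,31,2)])
go(413.7,-191,10,-4.5)
E
```

```text
[304 199] [346 293] [ 411.5 -217.8] [96.1 40.1] 85.3 [[388.0, -264.0], [428.0, -267.0], [435.0, -172.0], [395.0, -168.0]]
[433 172] [552 290] [ 577.5 -221.4] [91.5 90.5] 34.5 [[514.0, -210.0], [565.0, -285.0], [641.0, -233.0], [590.0, -158.0]]
[546  88] [639 236] [ 680.5 -162.3] [ 89.1 101.6] 35.2 [[615.0, -147.0], [673.0, -229.0], [746.0, -178.0], [688.0, -95.0]]
[309  52] [424 192] [ 456.6 -108.9] [ 19.3 141.1] 37.0 [[406.0, -58.0], [491.0, -171.0], [507.0, -159.0], [422.0, -47.0]]
[511   0] [601 124] [624.7 -64.4] [ 56.8 117.9] 24.3 [[575.0, -22.0], [623.0, -130.0], [675.0, -107.0], [626.0, 1.0]]
[453   0] [505  58] [550.7 -37.1] [15.3 55.3] 35.8 [[528.0, -19.0], [561.0, -64.0], [573.0, -55.0], [541.0, -10.0]]
[322   0] [506 203] [509.5 -88.6] [ 83.  192.8] 41.5 [[415.0, -44.0], [542.0, -188.0], [604.0, -133.0], [477.0, 11.0]]
[201   0] [272  75] [356.  -30.1] [23.7 71.7] 27.3 [[329.0, -4.0], [362.0, -67.0], [383.0, -57.0], [350.0, 7.0]]
far end 50..74 [137, 137, 138, 135, 137, 104, 50, 53, 50, 49, 48, 49, 47] [143, 142, 142, 142, 141, 104, 54, 56, 54, 55, 52, 54, 52]
across [58, 59, 60, 61, 62, 70, 140, 145, 143, 141, 139, 141, 145, 142, 144, 144, 140, 142, 146, 146, 145, 142, 143, 141, 145, 87, 67, 66, 67, 75, 74] [79, 79, 82, 82, 78, 160, 248, 244, 245, 245, 244, 244, 245, 245, 245, 245, 244, 245, 246, 246, 245, 245, 245, 244, 247, 197, 84, 87, 87, 85, 85]
at [ 415.6 -191.2  168.9] yaw -4.44 w 0.751 F [ 0.5 -1.5  0.2] t 36.45 | twist 0.001 shift cm [ 1.000e-02 -1.900e-01  1.589e+01]
```

>>> carry_out([
  [0.75,[0,-0.2,4],0],
  [0.75,[0,0,4],0],
  [0.75,[0,0,3.5],0],
  [0.75,[0,0,2],0],
  [0.75,[0,0,0],0],
  [0.75,[0,0,0],0],
  [0.75,[0,0,0],0],
])

```text
t: 37.15
tcp_pos: [413.0, -191.3, 34.8]
eef_rot: [0.734, 0.679, 0.0, 0.001]
contact_force: [-1.2, 1.0, -0.8]
gripper_width: 0.75
```

```bash
python3 - <<'E'
from h import *
go(413.7,-191,9.5,-4.5)
E
```

```text
at [ 413.  -191.3   34.8] yaw -4.47 w 0.75 F [-1.2  1.  -0.8] t 37.15 | twist 0.0 shift cm [0.03 0.07 2.53]
```

>>> carry_out([
  [0.75,[0,0,1.3],0],
  [0.75,[0,0,1.2],0],
  [0.75,[0,0,0],0],
  [0.75,[0,0,0],0],
  [0,[0,0,0],0],
  [0,[0,0,0],0],
  [0,[0,0,0],0],
  [0,[0,0,0],0],
  [0,[0,0,0],0],
  [0,[0,0,0],0],
], squeeze=40)

```text
t: 38.15
tcp_pos: [412.8, -191.1, 9.3]
eef_rot: [0.734, 0.679, 0.0, 0.0]
contact_force: [0.3, 0.0, 6.2]
gripper_width: 0.424
```

```bash
python3 - <<'E'
from h import *
p=REST['c']-75*FX; print(p)
go(p[0],p[1],140,35)
E
```

```text
[408.25   -0.575  45.   ]
at [ 412.8 -191.1    9.3] yaw -4.45 w 0.424 F [0.3 0.  6.2] t 38.15 | twist -0.689 shift cm [ 15.87  10.56 -13.07]
```

```bash
python3 - <<'E'
from h import *
go(450,-70,190,35); p=REST['c']-46*FX; go(p[0],p[1],140,35)
E
```

```text
at [ 412.8 -191.1    9.3] yaw -4.45 w 0.424 F [0.3 0.  6.2] t 38.15 | twist -0.689 shift cm [  7.79  10.   -18.07]
at [ 412.8 -191.1    9.3] yaw -4.45 w 0.424 F [0.3 0.  6.2] t 38.15 | twist -0.689 shift cm [ 12.97  10.56 -13.07]
```

>>> carry_out([
  [0,[0,0,-3],0],
  [0,[0,0,-4],-0.138],
  [0,[0,0,-4],-0.138],
  [0,[0,0,-4],-0.138],
  [0,[0,0,-3],-0.138],
  [0,[0,0,0],-0.138],
  [0,[0,0,0],0],
  [0,[0,0,0],0],
])

```text
t: 38.95
tcp_pos: [411.6, -191.3, 188.5]
eef_rot: [0.463, 0.886, -0.0, -0.001]
contact_force: [-0.1, -0.1, -0.8]
gripper_width: 0.422
```

```bash
python3 - <<'E'
from h import *
go(450,-70,190,35); p=REST['c']-46*FX; go(p[0],p[1],140,35)
E
```

```text
at [ 411.6 -191.3  188.5] yaw 34.81 w 0.422 F [-0.1 -0.1 -0.8] t 38.95 | twist -0.003 shift cm [ 7.73 10.1  -0.15]
at [ 411.6 -191.3  188.5] yaw 34.81 w 0.422 F [-0.1 -0.1 -0.8] t 38.95 | twist -0.003 shift cm [12.91 10.66  4.85]
```

>>> carry_out([
  [0,[1.5,3.5,0],-0.003],
  [0,[1.5,3.5,0],0],
  [0,[1.5,3.6,0],0],
  [0,[2.8,0,0],0],
  [0,[2.8,0,0],0],
  [0,[2.8,0,0],0],
  [0,[0,0,2.4],0],
  [0,[0,0,2.4],0],
  [0,[0,0,0],0],
  [0,[0,0,0],0],
  [0,[0,0,0],0],
])

```text
t: 40.05
tcp_pos: [424.9, -24.5, 141.6]
eef_rot: [0.46, 0.888, -0.0, -0.0]
contact_force: [-0.7, -0.2, -1.5]
gripper_width: 0.425
```

```bash
python3 - <<'E'
from held import *
held('w18.png','c'); p=REST['c']-46*FX; go(p[0],p[1],59,35)
E
```

```text
-25 [118, 117, 118, 118, 116, 116, 117, 116, 103, 51, 44, 44, 46, 43, 40, 38]
-10 [119, 119, 119, 117, 117, 116, 117, 116, 103, 41, 37, 38, 38, 37, 36, 35]
10 [120, 120, 118, 118, 118, 117, 117, 115, 106, 42, 39, 47, 39, 40, 36, 34]
25 [117, 116, 116, 116, 116, 115, 115, 115, 108, 49, 49, 47, 48, 48, 36, 35]
across [55, 54, 55, 55, 114, 113, 119, 116, 114, 114, 118, 117, 105, 59, 58, 100, 116, 118, 117, 114, 116, 115, 116, 116, 55, 55, 54, 56, 57]
at [425.  -24.7 141.7] yaw 35.18 w 0.424 F [-0.3 -0.6 -0.4] t 40.1 | twist 0.003 shift cm [0.73 0.01 8.47]
at [425.  -24.7 141.7] yaw 35.18 w 0.424 F [-0.3 -0.6 -0.4] t 40.1 | twist 0.003 shift cm [0.03 0.01 8.27]
```

Same offset (13 mm) and square. Lowering.

>>> carry_out([
  [0,[0,0,3],0.003],
  [0,[0,0,3],0],
  [0,[0,0,2.3],0],
  [0,[0,0,0],0],
  [0,[0,0,0],0],
  [0,[0,0,0],0],
])

```text
t: 40.7
tcp_pos: [425.1, -24.8, 59.2]
eef_rot: [0.461, 0.887, 0.0, 0.0]
contact_force: [-0.1, -0.4, -1.1]
gripper_width: 0.423
```

```bash
python3 - <<'E'
from h import *
p=REST['c']-13*FX; go(p[0],p[1],55,35)
E
```

```text
at [425.1 -24.8  59.2] yaw 35.03 w 0.423 F [-0.1 -0.4 -1.1] t 40.7 | twist 0.001 shift cm [-3.25  0.01  0.42]
```

>>> carry_out([
  [0,[0,0,0.3],0],
  [0,[-0.8,0,0],0],
  [0,[-0.8,0,0],0],
  [0,[-0.7,0,0],0],
  [0,[-0.5,0,0],0],
  [0,[0,0,0],0],
  [0,[0,0,0],0],
])

```text
t: 41.4
tcp_pos: [435.8, -41.9, 54.3]
eef_rot: [0.458, 0.889, 0.002, -0.005]
contact_force: [-17.0, 28.7, -4.2]
gripper_width: 0.427
```

>>> carry_out([
  [0,[-0.3,0,0],0],
  [0,[-0.2,0,0],0],
  [0,[0,0,0],0],
  [0,[0,0,0],0],
])

```text
t: 41.8
tcp_pos: [437.2, -43.8, 54.2]
eef_rot: [0.457, 0.889, 0.003, -0.006]
contact_force: [-23.3, 37.9, -2.8]
gripper_width: 0.423
```

>>> carry_out([
  [0,[-0.3,0,0],0],
  [0,[0,0,0],0],
  [0,[0,0,0],0],
])

```text
t: 42.1
tcp_pos: [438.7, -45.9, 54.1]
eef_rot: [0.457, 0.89, 0.003, -0.006]
contact_force: [-23.1, 39.7, -3.6]
gripper_width: 0.425
```

```bash
python3 - <<'E'
from h import *
p=REST['c']-13*FX; go(p[0],p[1],54,35); print(np.array(read_state()['contact_force'])@FX)
E
```

```text
at [438.7 -45.9  54.1] yaw 35.63 w 0.425 F [-23.1  39.7  -3.6] t 42.1 | twist 0.011 shift cm [-0.74  0.11  0.01]
-45.769798368515936
```

```bash
python3 - <<'E'
from held import *
held('w19.png','c')
im=cv2.imread('pics/w19.png'); s,_=snap('scene','s3.png')
A=cv2.resize(im[150:480,150:500],(470,443)); B=cv2.resize(s[170:290,310:400][:,:,::-1],(330,440)); B=cv2.copyMakeBorder(B,0,3,0,0,cv2.BORDER_CONSTANT)
cv2.imwrite('pics/m19.png',np.hstack([A,B]))
E
```

```text
-25 [137, 136, 138, 138, 137, 137, 136, 135, 136, 135, 134, 135, 39, 43, 40, 40]
-10 [137, 137, 137, 136, 135, 135, 133, 133, 134, 133, 132, 132, 51, 40, 38, 39]
10 [139, 139, 137, 136, 137, 136, 135, 134, 134, 133, 133, 132, 48, 39, 39, 36]
25 [135, 134, 133, 133, 133, 133, 132, 132, 132, 132, 132, 132, 45, 38, 41, 38]
across [48, 48, 47, 47, 45, 131, 136, 135, 132, 131, 131, 135, 133, 135, 131, 131, 133, 137, 134, 132, 134, 132, 133, 44, 45, 45, 46, 44, 44]
at [438.7 -45.9  54. ] yaw 35.63 w 0.425 F [-23.9  38.9  -3.1] t 42.15 | twist 0.011 shift cm [ 3.26  0.11 -0.3 ]
```

View pics/m19.png

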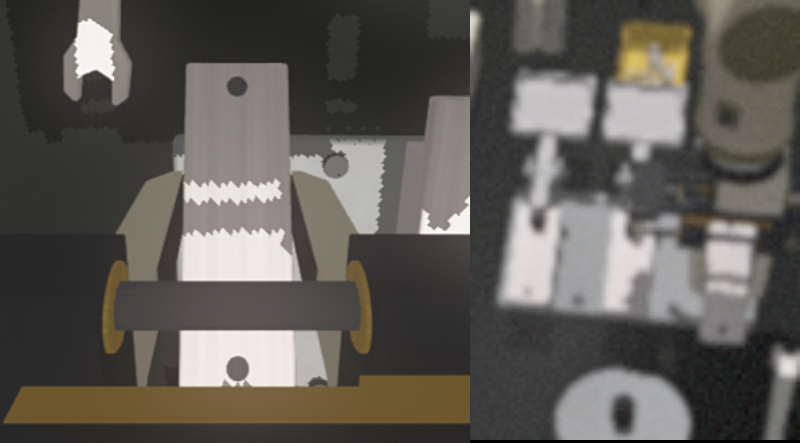

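The plate slipped about 6 mm back in the grip and is ~11 mm short of the stop, so something is blocking it. Set it down, rise, and compare arm c's state with the stored image of arm b.

>>> carry_out([
  [0,[0.9,0,0],0],
  [0,[0,0,0.1],0],
  [0,[0,0,0],0],
  [0.55,[0,0,0],0],
  [0.55,[0,0,0],0],
  [0.55,[0,0,0],0],
  [0.55,[0,0,-2],0],
  [0.55,[0,0,-4],0],
  [0.55,[0,0,-4],0],
  [0.55,[0,0,-4],0],
  [0.55,[0,0,0],0],
  [0.55,[0,0,0],0],
])

```text
t: 43.4
tcp_pos: [440.6, -47.8, 195.0]
eef_rot: [0.462, 0.887, 0.0, 0.001]
contact_force: [-0.6, -0.3, -0.2]
gripper_width: 0.553
```

```bash
python3 - <<'E'
from chk import *
chk('w20.png','c'); p=REST['c']+60*FX; go(p[0],p[1],195,35); s=read_state(); print((np.array(s['tcp_pos'])-REST['c'])@FX,s['q'].round(3))
a=cv2.imread('pics/w20.png')[100:480,150:500]; b=cv2.imread('pics/w15.png')[100:480,150:500]
cv2.imwrite('pics/m20.png',np.hstack([a,b]))
E
```

```text
rear x -74..-52 [127, 132, 132, 132, 226, 224, 224, 224, 225, 225, 225, 225] front 50..66 [251, 144, 90, 76, 75, 89, 120, 121, 122]
rear x -74..-52 [132, 135, 134, 134, 132, 138, 144, 153, 206, 229, 228, 228] front 50..66 [251, 89, 76, 78, 76, 91, 123, 124, 112]
y -26..26 @ -45 [71, 72, 75, 229, 227, 229, 230, 227, 227, 230, 230, 229, 229, 225, 227, 231, 233, 231, 227, 229, 226, 232, 112, 73, 76, 77, 77]
y -26..26 @ -10 [173, 191, 182, 232, 232, 231, 234, 229, 229, 234, 233, 232, 233, 231, 232, 234, 235, 236, 233, 233, 232, 231, 232, 179, 191, 193, 196]
at [440.  -47.7 194.1] yaw 34.98 w 0.547 F [-0.4  0.3  0.1] t 43.45 | twist -0.0 shift cm [-7.82  0.1  -0.09]
-18.18268472820426 [ 0.543  0.395 -0.74   2.226  0.436  0.664  0.103]
```

>>> carry_out([
  [0.5,[-4.8,0,-0.5],0],
  [0.5,[-4.8,0,-0.5],0],
  [0.5,[-4.8,0,-0.5],0],
  [0.5,[-4.7,0,-0.8],0],
  [0.7,[0,0,0],0],
  [0.7,[0,0,0],0],
  [0.7,[0,0,0],0],
])

```text
t: 44.15
tcp_pos: [548.9, -201.9, 215.7]
eef_rot: [0.461, 0.888, -0.0, -0.002]
contact_force: [-0.2, -0.2, -0.1]
gripper_width: 0.685
```

```bash
python3 - <<'E'
from chk import *
im,c=snap('wrist','w21.png'); g=cv2.cvtColor(im,cv2.COLOR_RGB2GRAY); b=cv2.imread('pics/w12.png',0); s=read_state(); print(s['tcp_pos'],(np.array(s['tcp_pos'])-REST['c'])@FX)
for n,(y0,y1,x0,x1) in dict(weight=(190,262,285,370),pan=(175,252,280,372),arm=(60,175,300,355)).items():
    r=cv2.matchTemplate(g[max(0,y0-45):y1+45,x0-45:x1+45],b[y0:y1,x0:x1],cv2.TM_CCOEFF_NORMED); _,m,_,l=cv2.minMaxLoc(r); print(n,round(m,3),l[0]-45,l[1]-min(45,y0))
f=lambda x,y:(lambda q:int(g[int(round(q[1])),int(round(q[0]))]) if 0<=q[1]<480 else -1)(proj(c,REST['c']+x*FX+y*FY+[0,0,8]))
print([f(x,-14) for x in range(-90,70,4)])
a=im[0:330,150:500,::-1]; bb=cv2.imread('pics/w12.png')[0:330,150:500]; cv2.imwrite('pics/m21.png',np.hstack([a,bb]))
E
```

```text
[ 549.02026656 -201.68998167  216.12165757] 170.49752799818322
weight 0.975 -1 4
pan 0.949 -1 4
arm 0.867 -1 1
[-1, -1, -1, -1, -1, -1, -1, -1, -1, -1, -1, -1, -1, -1, -1, -1, -1, -1, -1, -1, 141, 140, 141, 140, 140, 140, 139, 141, 140, 136, 122, 98, 98, 98, 96, 95, 95, 98, 63, 59]
```

View pics/m21.png

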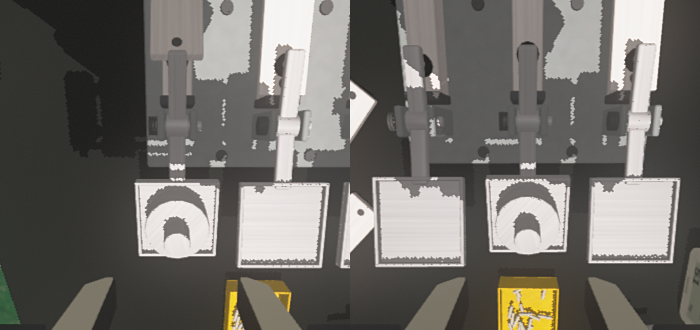

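Arm c is fully open with the weight seated. The plate now lies back with its front at about +28, just before the foot. Measuring its ends in the stored picture w20.

```bash
python3 - <<'E'
from h import *
# rebuild wrist camera pose for w20 from the constant hand-eye transform
s=read_state(); c=get_calibration('wrist'); M=Q.from_quat(s['eef_rot']).as_matrix(); 
def cam(t,q):
    N=Q.from_quat(q).as_matrix(); return dict(mtx=c['mtx'],xyz=np.array(t)+N@M.T@(np.array(c['xyz'])-np.array(s['tcp_pos'])),rotation=N@M.T@R(c))
k=cam([440.3,-47.7,194.1],[.462,.887,0,.0]); g=cv2.imread('pics/w20.png',0)
f=lambda x,y,z=8:(lambda q:int(g[int(round(q[1])),int(round(q[0]))]))(proj(k,REST['c']+x*FX+y*FY+[0,0,z]))
for y in (-15,12): print(y,[(x,f(x,y)) for x in range(-110,-60,4)],[(x,f(x,y)) for x in range(0,64,4)])
for x in (-85,-60,-40,-10,15): print(x,[f(x,y) for y in range(-30,31,2)])
E
```

```text
-15 [(-110, 38), (-106, 39), (-102, 39), (-98, 41), (-94, 44), (-90, 57), (-86, 47), (-82, 49), (-78, 53), (-74, 130), (-70, 134), (-66, 228), (-62, 226)] [(0, 234), (4, 235), (8, 235), (12, 235), (16, 235), (20, 236), (24, 236), (28, 235), (32, 236), (36, 236), (40, 235), (44, 236), (48, 238), (52, 73), (56, 75), (60, 104)]
12 [(-110, 41), (-106, 39), (-102, 40), (-98, 42), (-94, 45), (-90, 43), (-86, 47), (-82, 49), (-78, 52), (-74, 129), (-70, 133), (-66, 131), (-62, 140)] [(0, 232), (4, 233), (8, 233), (12, 233), (16, 233), (20, 233), (24, 233), (28, 231), (32, 232), (36, 231), (40, 232), (44, 231), (48, 235), (52, 77), (56, 76), (60, 112)]
-85 [47, 48, 48, 47, 47, 47, 47, 47, 47, 47, 48, 47, 50, 47, 47, 48, 48, 46, 48, 48, 48, 45, 47, 47, 49, 47, 47, 48, 47, 48, 48]
-60 [66, 66, 67, 66, 67, 223, 228, 228, 226, 223, 225, 227, 226, 227, 227, 222, 227, 227, 229, 227, 227, 127, 133, 136, 68, 70, 69, 69, 70, 69, 69]
-40 [70, 97, 142, 144, 129, 229, 230, 228, 229, 225, 227, 229, 229, 229, 229, 224, 230, 231, 233, 229, 227, 228, 227, 230, 168, 151, 152, 151, 153, 154, 155]
-10 [72, 81, 189, 189, 165, 232, 231, 232, 234, 228, 229, 234, 232, 232, 233, 230, 233, 233, 235, 236, 230, 231, 230, 231, 210, 190, 191, 193, 197, 197, 198]
15 [72, 99, 178, 188, 228, 231, 231, 233, 235, 231, 232, 236, 234, 234, 235, 232, 234, 235, 235, 237, 235, 233, 234, 231, 235, 201, 192, 192, 191, 194, 195]
```

Combining the two views, the plate's front is raised ~30 mm. It came down on top of the raised foot because I lowered it too far forward (the open foot reaches back to ≈+25). Regrasp at its rear, lift, re-level it on the bench, and retry with a central grip.

```bash
python3 - <<'E'
from h import *
p=REST['c']-41*FX; go(p[0],p[1],45,35)
E
```

```text
at [ 549.  -201.7  216.1] yaw 35.19 w 0.694 F [ 0.7  0.2 -0.2] t 44.2 | twist 0.003 shift cm [2.115e+01 1.000e-02 1.711e+01]
```

>>> carry_out([
  [0.65,[4.2,0,0],0],
  [0.65,[4.2,0,0],0],
  [0.65,[4.2,0,0],0],
  [0.65,[4.2,0,0],0],
  [0.65,[4.1,0,0],0],
  [0.65,[0,0,2],0],
  [0.65,[0,0,3],0],
  [0.65,[0,0,2],0],
  [0.65,[0,0,0],0],
  [0.65,[0,0,0],0],
  [0.65,[0,0,0],0],
])

```text
t: 45.3
tcp_pos: [430.1, -31.7, 148.0]
eef_rot: [0.461, 0.887, 0.0, 0.0]
contact_force: [0.4, 0.1, 0.2]
gripper_width: 0.648
```

```bash
python3 - <<'E'
from h import *
im,c=snap('wrist','w22.png'); g=cv2.cvtColor(im,cv2.COLOR_RGB2GRAY)
p=REST['c']-41*FX; go(p[0],p[1],45,35)
f=lambda x,y,z=8:(lambda q:int(g[int(round(q[1])),int(round(q[0]))]))(proj(c,REST['c']+x*FX+y*FY+[0,0,z]))
print([(x,f(x,-10)) for x in range(-110,-60,3)])
print([f(-62,y) for y in range(-30,31,2)])
E
```

```text
at [430.2 -31.9 148.1] yaw 35.08 w 0.65 F [-0.4  0.1 -0.2] t 45.35 | twist 0.001 shift cm [ 0.43  0.   10.31]
[(-110, 38), (-107, 35), (-104, 39), (-101, 38), (-98, 41), (-95, 55), (-92, 46), (-89, 46), (-86, 49), (-83, 50), (-80, 51), (-77, 49), (-74, 137), (-71, 219), (-68, 220), (-65, 220), (-62, 220)]
[66, 66, 66, 66, 65, 196, 222, 226, 222, 219, 220, 222, 223, 222, 225, 219, 220, 223, 225, 223, 221, 222, 222, 226, 67, 67, 65, 67, 66, 66, 66]
```

Consistent: the rear is ~20 mm low and the plate is still square. Descend and grip.

>>> carry_out([
  [0.65,[0.4,0,3],0],
  [0.65,[0,0,3],0],
  [0.65,[0,0,2.2],0],
  [0.65,[0,0,2],0],
  [0.65,[0,0,0],0],
  [0.65,[0,0,0],0],
  [0,[0,0,0],0],
  [0,[0,0,0],0],
  [0,[0,0,0],0],
  [0,[0,0,0],0],
  [0,[0,0,0],0],
], squeeze=50)

```text
t: 46.45
tcp_pos: [427.8, -29.0, 45.5]
eef_rot: [0.461, 0.887, 0.0, 0.0]
contact_force: [0.1, -1.2, 5.3]
gripper_width: 0.423
```

>>> carry_out([
  [0,[0,0,-2],0],
  [0,[0,0,-2],0],
  [0,[0,0,-3],0],
  [0,[0,0,-4],0],
  [0,[0,0,-4],0],
  [0,[0,0,0],0],
  [0,[0,0,0],0],
])

```text
t: 47.15
tcp_pos: [427.6, -29.4, 195.5]
eef_rot: [0.462, 0.887, -0.0, 0.001]
contact_force: [-0.2, 0.0, -1.0]
gripper_width: 0.427
```

```bash
python3 - <<'E'
from held import *
held('w23.png','c')
go(430,-110,195,35); go(420,-190,195,-4.5)
E
```

```text
-25 [117, 116, 116, 121, 111, 111, 54, 55, 54, 53, 56, 55, 55, 55, 54, 54]
-10 [119, 118, 118, 123, 113, 116, 44, 42, 43, 42, 42, 40, 41, 41, 41, 39]
10 [118, 116, 117, 121, 115, 115, 42, 53, 53, 51, 53, 50, 51, 50, 50, 48]
25 [120, 119, 120, 122, 115, 116, 44, 55, 55, 54, 53, 52, 51, 51, 49, 50]
across [53, 53, 55, 58, 116, 115, 112, 111, 112, 114, 114, 113, 114, 114, 110, 114, 114, 115, 115, 113, 115, 116, 116, 117, 116, 175, 172, 171, 171]
at [427.1 -29.3 194.7] yaw 35.02 w 0.424 F [-0.2  0.4 -1.5] t 47.2 | twist 0.0 shift cm [ 1.23  0.11 13.77]
at [427.1 -29.3 194.7] yaw 35.02 w 0.424 F [-0.2  0.4 -1.5] t 47.2 | twist 0.0 shift cm [-6.78 -4.39 -0.03]
at [427.1 -29.3 194.7] yaw 35.02 w 0.424 F [-0.2  0.4 -1.5] t 47.2 | twist 0.69 shift cm [-16.07   0.56  -0.03]
```

>>> carry_out([
  [0,[-3.3,-2.6,0],0],
  [0,[-3.3,-2.7,0],0],
  [0,[-3.3,-2.7,0],0],
  [0,[-3.4,-2.8,0],0],
  [0,[0,0,2],0.138],
  [0,[0,0,3],0.138],
  [0,[0,0,3],0.138],
  [0,[0,0,2],0.138],
  [0,[0,0,2],0.138],
  [0,[0,0,0],0],
  [0,[0,0,0],0],
  [0,[0,0,0],0],
])

```text
t: 48.4
tcp_pos: [415.5, -199.4, 75.3]
eef_rot: [0.733, 0.68, -0.0, -0.0]
contact_force: [0.3, -0.5, -0.5]
gripper_width: 0.424
```

```bash
python3 - <<'E'
from h import *
go(415,-200,40,-4.5)
E
```

```text
at [ 415.5 -199.4   75.3] yaw -4.26 w 0.424 F [ 0.3 -0.5 -0.5] t 48.4 | twist 0.004 shift cm [-0.06 -0.05  3.53]
```

>>> carry_out([
  [0,[0,0,1.5],0],
  [0,[0,0,1.5],0],
  [0,[0,0,1],0],
  [0,[0,0,0.6],0],
  [0,[0,0,0.6],0],
  [0,[0,0,0.5],0],
  [0,[0,0,0],0],
  [0,[0,0,0],0],
], squeeze=6)

```text
t: 49.2
tcp_pos: [415.5, -199.7, 18.2]
eef_rot: [0.734, 0.679, -0.0, -0.0]
contact_force: [-0.4, -0.3, -2.5]
gripper_width: 0.435
```

>>> carry_out([
  [0.5,[0,0,0],0],
  [0.6,[0,0,0],0],
  [0.75,[0,0,0],0],
  [0.75,[0,0,-4],0],
  [0.75,[0,0,-4],0],
  [0.75,[-4,0,-4],0],
  [0.75,[0,0,-3],0],
  [0.75,[0,0,0],0],
  [0.75,[0,0,0],0],
  [0.75,[0,0,0],0],
])

```text
t: 50.2
tcp_pos: [412.2, -234.5, 162.6]
eef_rot: [0.734, 0.679, -0.0, -0.001]
contact_force: [0.4, -0.2, 0.2]
gripper_width: 0.748
```

```bash
python3 - <<'E'
from h import *
im,c=snap('wrist','w24.png'); go(415,-225,10,-4.5)
g=cv2.cvtColor(im,cv2.COLOR_RGB2GRAY); m=(g>105).astype('uint8')*255; m[330:]=0
m=cv2.morphologyEx(m,cv2.MORPH_OPEN,np.ones((3,3)))
for p in cv2.findContours(m,0,2)[0]:
    if cv2.contourArea(p)>600:
        P=np.array([ray(c,u,v,8)[:2] for u,v in p[:,0]],np.float32); r=cv2.minAreaRect(P)
        if abs(r[0][0]-415)<60: print(p[:,0].min(0),p[:,0].max(0),np.round(r[0],1),np.round(r[1],1),round(r[2],1),cv2.boxPoints(r).round().tolist())
s,cs=snap('scene','s4.png'); g=cv2.cvtColor(s,cv2.COLOR_RGB2HSV); m=cv2.inRange(g,(0,0,150),(179,45,255))
for p in cv2.findContours(m,0,2)[0]:
    if cv2.contourArea(p)>40:
        P=np.array([ray(cs,u,v,8)[:2] for u,v in p[:,0]],np.float32); r=cv2.minAreaRect(P)
        if np.hypot(r[0][0]-415,r[0][1]+210)<90: print('scene',np.round(r[0],1),np.round(r[1],1),round(r[2],1))
E
```

```text
at [ 412.3 -234.3  162.4] yaw -4.41 w 0.75 F [ 0.3  0.5 -0.2] t 50.25 | twist 0.002 shift cm [ 0.95  0.2  15.24]
[259 283] [319 329] [ 360.  -325.6] [26.1 77.8] 45.0 [[323.0, -307.0], [378.0, -362.0], [397.0, -344.0], [342.0, -289.0]]
[305 133] [350 262] [ 413.5 -213.9] [118.9  40.8] 85.7 [[389.0, -272.0], [429.0, -275.0], [438.0, -156.0], [398.0, -153.0]]
scene [ 414.7 -246. ] [44.1 65.6] 1.5
```

The plate is flat again at (413.5,-213.9). Grip it at its centre.

>>> carry_out([
  [0.75,[2,0,2],0],
  [0.75,[0,0,4],0],
  [0.75,[0,0,4],0],
  [0.75,[0,0,2.9],0],
  [0.75,[0,0,2.3],0],
  [0.75,[0,0,0],0],
  [0.75,[0,0,0],0],
  [0.75,[0,0,0],0],
], squeeze=45)

```text
t: 51.1
tcp_pos: [414.1, -214.2, 10.8]
eef_rot: [0.734, 0.68, -0.0, -0.001]
contact_force: [-0.4, 0.6, 0.0]
gripper_width: 0.751
```

>>> carry_out([
  [0,[0,0,0],0],
  [0,[0,0,0],0],
  [0,[0,0,0],0],
  [0,[0,0,0],0],
  [0,[0,0,0],0],
  [0,[0,0,0],0],
])

```text
t: 51.7
tcp_pos: [414.3, -215.1, 11.5]
eef_rot: [0.734, 0.679, -0.0, -0.0]
contact_force: [-0.6, -0.4, 2.2]
gripper_width: 0.419
```

```bash
python3 - <<'E'
from h import *
p=REST['c']-46*FX; go(p[0],p[1],190,35)
E
```

```text
at [ 414.3 -215.1   11.5] yaw -4.48 w 0.419 F [-0.6 -0.4  2.2] t 51.7 | twist -0.689 shift cm [ 15.02  11.81 -17.85]
```

>>> carry_out([
  [0,[0,0,-3],0],
  [0,[0,0,-4],-0.138],
  [0,[0,0,-4],-0.138],
  [0,[0,0,-4],-0.138],
  [0,[0,0,-3],-0.138],
  [0,[0,0,0],-0.138],
  [0,[1.7,3.9,0],0],
  [0,[1.7,3.9,0],0],
  [0,[1.7,4,0],0],
  [0,[0,0,0],0],
])

```text
t: 52.7
tcp_pos: [484.7, -99.9, 192.2]
eef_rot: [0.458, 0.889, 0.002, 0.001]
contact_force: [-0.0, -0.2, -1.4]
gripper_width: 0.422
```

```bash
python3 - <<'E'
from h import *
p=REST['c']-46*FX; go(p[0],p[1],140,35)
E
```

```text
at [484.7 -99.9 192.2] yaw 35.46 w 0.422 F [-0.  -0.2 -1.4] t 52.7 | twist 0.008 shift cm [ 9.62 -0.57  5.22]
```

>>> carry_out([
  [0,[3.2,0,0],0],
  [0,[3.2,0,0],0],
  [0,[3.2,0,0],0],
  [0,[0,0,2.2],0],
  [0,[0,0,2.2],0],
  [0,[0,0,0],0],
  [0,[0,0,0],0],
  [0,[0,0,0],0],
  [0,[0,0,0],0],
])

```text
t: 53.6
tcp_pos: [426.8, -27.1, 148.2]
eef_rot: [0.462, 0.887, 0.0, 0.0]
contact_force: [-0.2, -0.4, -0.6]
gripper_width: 0.421
```

```bash
python3 - <<'E'
from h import *
im,c=snap('wrist','w25.png'); g=cv2.cvtColor(im,cv2.COLOR_RGB2GRAY); t=np.array(read_state()['tcp_pos'])
f=lambda x,y:(lambda q:int(g[int(round(q[1])),int(round(q[0]))]))(proj(c,t-[0,0,3.5]+x*FX+y*FY))
for y in (-12,12): print([(x,f(x,y)) for x in range(-72,-50,2)])
p=REST['c']-46*FX; go(p[0],p[1],60,35)
E
```

```text
[(-72, 36), (-70, 37), (-68, 39), (-66, 40), (-64, 40), (-62, 107), (-60, 114), (-58, 114), (-56, 115), (-54, 115), (-52, 117)]
[(-72, 37), (-70, 36), (-68, 36), (-66, 37), (-64, 37), (-62, 111), (-60, 117), (-58, 116), (-56, 116), (-54, 116), (-52, 115)]
at [426.8 -27.2 148.1] yaw 35.02 w 0.42 F [ 1.2 -0.1  0.1] t 53.65 | twist 0.0 shift cm [0.34 0.01 8.81]
```

Rear 62 mm behind the TCP, so the front will be at ≈+14, clear of the foot. Lowering.

>>> carry_out([
  [0,[0.3,0,3],0],
  [0,[0,0,3],0],
  [0,[0,0,2.5],0],
  [0,[0,0,0],0],
  [0,[0,0,0],0],
  [0,[0,0,0],0],
])

```text
t: 54.25
tcp_pos: [425.3, -24.4, 63.6]
eef_rot: [0.461, 0.887, 0.0, 0.0]
contact_force: [0.2, 0.2, -1.2]
gripper_width: 0.417
```

```bash
python3 - <<'E'
from h import *
p=REST['c']+0*FX; go(p[0],p[1],58,35)
E
```

```text
at [425.3 -24.4  63.6] yaw 35.06 w 0.417 F [ 0.2  0.2 -1.2] t 54.25 | twist 0.001 shift cm [-4.57 -0.03  0.56]
```

>>> carry_out([
  [0,[0,0,0.5],0],
  [0,[-0.9,0,0],0],
  [0,[-0.9,0,0],0],
  [0,[-0.9,0,0],0],
  [0,[-0.9,0,0],0],
  [0,[-0.4,0,0],0],
  [0,[0,0,0],0],
  [0,[0,0,0],0],
])

```text
t: 55.05
tcp_pos: [447.5, -57.1, 57.5]
eef_rot: [0.461, 0.887, 0.0, -0.0]
contact_force: [-0.0, -0.7, -1.4]
gripper_width: 0.418
```

>>> carry_out([
  [0,[-0.3,0,0],0],
  [0,[-0.2,0,0],0],
  [0,[0,0,0],0],
  [0,[0,0,0],0],
])

```text
t: 55.45
tcp_pos: [450.5, -61.2, 57.4]
eef_rot: [0.461, 0.887, -0.0, -0.0]
contact_force: [0.7, 0.2, -1.3]
gripper_width: 0.422
```

```bash
python3 - <<'E'
from h import *
p=REST['c']; go(p[0],p[1],57,35); print(np.array(read_state()['contact_force'])@FX)
E
```

```text
at [450.5 -61.2  57.4] yaw 35.07 w 0.422 F [ 0.7  0.2 -1.3] t 55.45 | twist 0.001 shift cm [-0.11  0.02  0.04]
0.21970586116848964
```

Free so far; a little further to the stop.

>>> carry_out([
  [0,[-0.3,0,0],0],
  [0,[0,0,0],0],
  [0,[0,0,0],0],
])

```text
t: 55.75
tcp_pos: [451.4, -62.5, 57.3]
eef_rot: [0.461, 0.888, 0.001, -0.001]
contact_force: [-2.7, 5.2, -0.5]
gripper_width: 0.417
```

>>> carry_out([
  [0,[-0.3,0,0],0],
  [0,[0,0,0],0],
  [0,[0,0,0],0],
])

```text
t: 56.05
tcp_pos: [451.5, -62.7, 57.1]
eef_rot: [0.46, 0.888, 0.001, -0.003]
contact_force: [-9.7, 13.5, -0.0]
gripper_width: 0.422
```

```bash
python3 - <<'E'
from h import *
p=REST['c']; go(p[0],p[1],57,35); print(np.array(read_state()['contact_force'])@FX)
E
```

```text
at [451.5 -62.7  57.1] yaw 35.26 w 0.422 F [-9.7 13.5 -0. ] t 56.05 | twist 0.005 shift cm [0.07 0.03 0.01]
-16.63582315359655
```

Against the stop with ~17 N, as with the others. Release, rise, check.

>>> carry_out([
  [0,[0.3,0,0],0],
  [0,[0,0,0.1],0],
  [0.55,[0,0,0],0],
  [0.55,[0,0,0],0],
  [0.55,[0,0,0],0],
  [0.55,[0,0,-2],0],
  [0.55,[0,0,-4],0],
  [0.55,[0,0,-4],0],
  [0.55,[0,0,-4],0],
  [0.55,[0,0,0],0],
  [0.55,[0,0,0],0],
])

```text
t: 57.15
tcp_pos: [452.7, -64.6, 197.1]
eef_rot: [0.462, 0.887, -0.0, 0.001]
contact_force: [-0.9, 0.0, -0.2]
gripper_width: 0.553
```

```bash
python3 - <<'E'
from chk import *
chk('w26.png','c'); p=REST['c']+171*FX; go(p[0],p[1],195,35)
E
```

```text
rear x -74..-52 [40, 43, 44, 45, 46, 47, 62, 122, 122, 121, 124, 189] front 50..66 [242, 242, 242, 247, 99, 77, 112, 112, 111]
rear x -74..-52 [45, 46, 44, 48, 47, 48, 63, 126, 125, 127, 126, 244] front 50..66 [240, 240, 240, 243, 151, 80, 115, 115, 79]
y -26..26 @ -45 [63, 63, 61, 123, 124, 129, 125, 123, 123, 125, 127, 125, 128, 126, 123, 128, 130, 128, 126, 127, 127, 128, 127, 69, 67, 68, 68]
y -26..26 @ -10 [167, 173, 172, 180, 238, 239, 239, 240, 237, 238, 240, 239, 240, 238, 236, 241, 241, 242, 239, 238, 238, 238, 240, 165, 175, 176, 178]
at [452.1 -64.4 196.2] yaw 35.0 w 0.552 F [-0.4  0.  -0.7] t 57.2 | twist 0.0 shift cm [-16.85   0.08   0.12]
```

Identical to plate b. Fetch the weight from pan c.

>>> carry_out([
  [0.45,[-4.2,0,0],0],
  [0.45,[-4.2,0,0],0],
  [0.45,[-4.2,0,0],0],
  [0.45,[-4.3,0.1,0],0],
  [0.45,[0,0,0],0],
  [0.45,[0,0,0],0],
  [0.45,[0,0,0],0],
  [0.45,[0,0,0],0],
])

```text
t: 58.0
tcp_pos: [549.6, -200.2, 196.1]
eef_rot: [0.46, 0.888, -0.0, -0.001]
contact_force: [0.9, -0.2, -0.1]
gripper_width: 0.452
```

```bash
python3 - <<'E'
from h import *
p=REST['c']+172*FX; go(p[0],p[1],104,35)
E
```

```text
at [ 549.6 -200.2  196.1] yaw 35.18 w 0.452 F [ 0.9 -0.2 -0.1] t 58.0 | twist 0.003 shift cm [-0.25 -0.12  9.21]
```

>>> carry_out([
  [0.45,[-0.3,-0.1,3],0],
  [0.45,[0,0,3],0],
  [0.45,[0,0,3],0],
  [0.45,[0,0,0],0],
  [0.45,[0,0,0],0],
  [0,[0,0,0],0],
  [0,[0,0,0],0],
  [0,[0,0,0],0],
  [0,[0,0,0],0],
  [0,[0,0,0],0],
], squeeze=50)

```text
t: 59.0
tcp_pos: [551.4, -204.9, 107.1]
eef_rot: [0.461, 0.887, -0.0, 0.0]
contact_force: [-1.1, -2.0, 6.5]
gripper_width: 0.225
```

>>> carry_out([
  [0,[0,0,-1],0],
  [0,[0,0,-1],0],
  [0,[0,0,-1],0],
  [0,[0,0,-1.5],0],
  [0,[0,0,-2],0],
  [0,[0,0,-2],0],
  [0,[0,0,0],0],
  [0,[0,0,0],0],
])

```text
t: 59.8
tcp_pos: [550.9, -204.7, 191.6]
eef_rot: [0.461, 0.887, -0.0, 0.0]
contact_force: [0.3, -0.5, -6.2]
gripper_width: 0.222
```

```bash
python3 - <<'E'
from h import *
go(371,276,180,35)
im,c=snap('wrist','w27.png')
E
```

```text
at [ 550.9 -204.7  191.6] yaw 35.05 w 0.222 F [ 0.3 -0.5 -6.2] t 59.8 | twist 0.001 shift cm [49.69 12.83  1.16]
```

>>> carry_out([
  [0,[4.4,1.2,0],0],
  [0,[4.4,1.2,0],0],
  [0,[4.4,1.2,0],0],
  [0,[4.4,1.2,0],0],
  [0,[4.4,1.2,0],0],
  [0,[4.4,1.2,0],0],
  [0,[4.4,1.2,0],0],
  [0,[4.4,1.2,0],0],
  [0,[4.4,1.1,0],0],
  [0,[4.4,1.1,0],0],
  [0,[4.4,1.0,0],0],
  [0,[0,0,0],0],
])

```text
t: 61.05
tcp_pos: [374.8, 272.2, 191.8]
eef_rot: [0.457, 0.889, 0.002, -0.002]
contact_force: [-0.3, -0.3, -4.8]
gripper_width: 0.227
```

>>> carry_out([
  [0,[0,0,0],0],
  [0,[0,0,0],0],
  [0,[0,0,0],0],
])

```text
t: 61.35
tcp_pos: [378.2, 263.7, 191.1]
eef_rot: [0.462, 0.887, -0.001, -0.0]
contact_force: [0.6, 0.1, -5.1]
gripper_width: 0.225
```

```bash
python3 - <<'E'
from h import *
go(376,269,120,35)
im,c=snap('wrist','w28.png')
E
```

```text
at [378.2 263.7 191.1] yaw 34.95 w 0.225 F [ 0.6  0.1 -5.1] t 61.35 | twist -0.001 shift cm [0.56 0.13 7.11]
```

>>> carry_out([
  [0,[0.5,0.1,0],0],
  [0,[0,0,3],0],
  [0,[0,0,3],0],
  [0,[0,0,3],0],
  [0,[0,0,2.5],0],
  [0,[0,0,1],0],
  [0,[0,0,0],0],
  [0,[0,0,0],0],
  [0,[0,0,0],0],
])

```text
t: 62.3
tcp_pos: [376.2, 270.2, 67.3]
eef_rot: [0.461, 0.887, 0.001, -0.0]
contact_force: [-0.4, 0.3, -6.7]
gripper_width: 0.224
```

```bash
python3 - <<'E'
from h import *
go(376,269,49.5,35)
E
```

```text
at [376.2 270.2  67.3] yaw 35.04 w 0.224 F [-0.4  0.3 -6.7] t 62.3 | twist 0.001 shift cm [-0.09 -0.09  1.78]
```

>>> carry_out([
  [0,[0,0,0.5],0],
  [0,[0,0,0.4],0],
  [0,[0,0,0.3],0],
  [0,[0,0,0.3],0],
  [0,[0,0,0.2],0],
  [0,[0,0,0],0],
  [0,[0,0,0],0],
], squeeze=20)

```text
t: 63.0
tcp_pos: [375.0, 271.8, 50.9]
eef_rot: [0.46, 0.888, 0.002, -0.001]
contact_force: [-7.1, 1.2, 19.0]
gripper_width: 0.233
```

>>> carry_out([
  [0.3,[0,0,0],0],
  [0.4,[0,0,0],0],
  [0.4,[0,0,0],0],
  [0.4,[0,0,0],0],
  [0.4,[0,0,-3],0],
  [0.4,[0,0,-4],0],
  [0.4,[0,0,-4],0],
  [0.4,[-4,0,0],0],
  [0.4,[-4,0,0],0],
  [0.4,[0,0,0],0],
  [0.4,[0,0,0],0],
  [0.4,[0,0,0],0],
])

```text
t: 64.2
tcp_pos: [421.3, 205.0, 159.5]
eef_rot: [0.461, 0.887, 0.0, -0.001]
contact_force: [-0.1, 0.7, -0.2]
gripper_width: 0.4
```

```bash
python3 - <<'E'
from h import *
im,c=snap('wrist','w29.png'); g=cv2.cvtColor(im,cv2.COLOR_RGB2GRAY); go(371,276,165,35)
gb=cv2.medianBlur(g,3)
C=cv2.HoughCircles(gb,cv2.HOUGH_GRADIENT,1,15,param1=80,param2=28,minRadius=10,maxRadius=110)
for u,v,r in C[0][:14]:
    print((u,v,r),'z68',ray(c,u,v,68)[:2].round(1),'z62',ray(c,u,v,62)[:2].round(1),'z12',ray(c,u,v,12)[:2].round(1),'z40',ray(c,u,v,40)[:2].round(1))
E
```

```text
at [421.1 205.4 159.5] yaw 35.16 w 0.405 F [-0.9  0.1  0.7] t 64.25 | twist 0.003 shift cm [ 8.66 -0.06 -0.55]
(np.float32(325.5), np.float32(118.5), np.float32(79.9)) z68 [368.5 278.5] z62 [368.4 278.7] z12 [367.4 279.8] z40 [368.  279.2]
(np.float32(275.5), np.float32(306.5), np.float32(62.7)) z68 [417.5 139.2] z62 [418.6 136. ] z12 [427.5 109.1] z40 [422.5 124.2]
(np.float32(331.5), np.float32(134.5), np.float32(71.5)) z68 [377.8 272.4] z62 [378.  272.4] z12 [378.9 272.3] z40 [378.4 272.3]
(np.float32(302.5), np.float32(132.5), np.float32(100.5)) z68 [360.8 262. ] z62 [360.5 261.7] z12 [358.  259.6] z40 [359.4 260.8]
(np.float32(320.5), np.float32(102.5), np.float32(63.7)) z68 [359.9 284.9] z62 [359.6 285.2] z12 [356.9 287.7] z40 [358.4 286.3]
(np.float32(341.5), np.float32(119.5), np.float32(76.9)) z68 [377.7 284.2] z62 [377.8 284.5] z12 [378.8 286.8] z40 [378.3 285.5]
(np.float32(306.5), np.float32(109.5), np.float32(58.4)) z68 [354.7 275.9] z62 [354.3 275.9] z12 [350.6 276.6] z40 [352.6 276.2]
(np.float32(317.5), np.float32(142.5), np.float32(80.3)) z68 [373.  262.5] z62 [373.  262.2] z12 [373.  260.2] z40 [373.  261.3]
(np.float32(327.5), np.float32(353.5), np.float32(92.6)) z68 [476.7 127.3] z62 [479.2 123.8] z12 [500.   94.5] z40 [488.4 110.9]
(np.float32(352.5), np.float32(144.5), np.float32(48.5)) z68 [393.6 275.3] z62 [394.1 275.4] z12 [398.2 275.9] z40 [395.9 275.6]
(np.float32(339.5), np.float32(101.5), np.float32(58.5)) z68 [370.  292.7] z62 [369.9 293.2] z12 [369.2 297.2] z40 [369.6 295. ]
(np.float32(330.5), np.float32(153.5), np.float32(55.2)) z68 [384.6 261.6] z62 [384.9 261.3] z12 [387.2 259.1] z40 [385.9 260.3]
(np.float32(297.5), np.float32(97.5), np.float32(44.9)) z68 [345.6 278.6] z62 [344.9 278.8] z12 [339.4 280. ] z40 [342.5 279.3]
(np.float32(289.5), np.float32(297.5), np.float32(47.4)) z68 [422.3 152.3] z62 [423.5 149.3] z12 [433.4 125.1] z40 [427.8 138.7]
```

Weight released in the pot. Fit the pot rim from the contour, then look at the lid from above.

```bash
cat > circ.py <<'E'
from h import *
def edgefit(g,c,ctr,z,r,tol=6):
    """Canny edge pixels cast on plane z; keep those near radius r about ctr; algebraic circle fit, repeated"""
    e=cv2.Canny(cv2.GaussianBlur(g,(3,3),0),30,80); v,u=np.nonzero(e[:325]); 
    K=np.linalg.inv(np.array(c['mtx'])); d=(R(c)@K@np.vstack([u,v,np.ones(len(u))])).T; o=np.array(c['xyz']); P=(o+d*((z-o[2])/d[:,2])[:,None])[:,:2]
    ctr=np.array(ctr,float)
    for k in range(6):
        q=P[abs(np.hypot(*(P-ctr).T)-r)<max(tol-k,2)]
        if len(q)<20: return None
        A=np.c_[2*q,np.ones(len(q))]; s=np.linalg.lstsq(A,(q**2).sum(1),rcond=None)[0]; ctr=s[:2]
    th=np.degrees(np.arctan2(*(q-ctr).T[::-1])); 
    return ctr.round(1),round(float(np.sqrt(s[2]+ctr@ctr)),1),len(q),'sectors',np.histogram(th,8,(-180,180))[0]
E
python3 - <<'E'
from circ import *
g=cv2.imread('pics/w29.png',0); c=get_calibration('wrist')
print('outer',edgefit(g,c,(369,278),68,56)); print('inner',edgefit(g,c,(369,278),68,52)); 
print('body',edgefit(g,c,(370,272),36,28,9)); print('knob',edgefit(g,c,(370,272),62,11,7))
go(451,80,165,35)
E
```

```text
outer (array([372.3, 273.1]), 55.4, 638, 'sectors', array([71, 96, 63, 78, 73, 88, 82, 87]))
inner (array([372.3, 273.3]), 51.8, 564, 'sectors', array([63, 74, 63, 76, 58, 78, 71, 81]))
body (array([370.9, 278.1]), 27.7, 343, 'sectors', array([33, 37, 63, 35, 59, 47, 32, 37]))
knob (array([369.8, 278.1]), 9.3, 60, 'sectors', array([ 7, 10,  4,  0, 10,  9, 10, 10]))
at [421.1 205.4 159.5] yaw 35.16 w 0.405 F [-0.9  0.1  0.7] t 64.25 | twist 0.003 shift cm [-11.98  -4.74  -0.55]
```

Clean fits: pot centre (372.3,273.2). Weight body (370.9,278.1) and knob (369.8,278.1), upright. Now the lid.

>>> carry_out([
  [0.5,[-4,-1.6,0],0],
  [0.5,[-4,-1.6,0],0],
  [0.5,[-4,-1.5,0],0],
  [0.5,[0,0,0],0],
  [0.5,[0,0,0],0],
  [0.5,[0,0,0],0],
  [0.5,[0,0,0],0],
])

```text
t: 64.95
tcp_pos: [451.9, 81.0, 159.6]
eef_rot: [0.46, 0.888, 0.0, -0.0]
contact_force: [-0.1, 1.2, 0.1]
gripper_width: 0.501
```

```bash
python3 - <<'E'
from circ import *
im,c=snap('wrist','w30.png'); g=cv2.cvtColor(im,cv2.COLOR_RGB2GRAY); s,cs=snap('scene','s5.png')
for ctr in [(403,148),(420,125),(427,109),(390,160),(403,120),(430,150)]: print(ctr,edgefit(g,c,ctr,12,60,14))
go(403,148,32,35)
E
```

```text
(403, 148) (array([397.1, 156.5]), 60.6, 474, 'sectors', array([  0,  33, 136, 112,  41,  49, 103,   0]))
(420, 125) (array([426.2, 113.3]), 58.8, 584, 'sectors', array([ 67,  66,  54,  64,  81, 116,  64,  72]))
(427, 109) (array([426.2, 113.3]), 58.8, 584, 'sectors', array([ 67,  66,  54,  64,  81, 116,  64,  72]))
(390, 160) (array([400.6, 162. ]), 59.9, 498, 'sectors', array([  0,  50, 168, 108,  21,  44, 107,   0]))
(403, 120) (array([426.2, 113.3]), 58.8, 584, 'sectors', array([ 67,  66,  54,  64,  81, 116,  64,  72]))
(430, 150) (array([421.7, 159.3]), 59.6, 404, 'sectors', array([44, 65, 40, 56, 66, 71, 62,  0]))
at [452.   80.6 159.6] yaw 35.22 w 0.501 F [-0.7 -0.1  0.5] t 65.05 | twist 0.004 shift cm [ 8.33 -0.15 12.76]
```

The lid was knocked to (426.2,113.3), with clean edges in every sector. Check its knob and head there.

```bash
python3 - <<'E'
from circ import *
g=cv2.imread('pics/w30.png',0); c=get_calibration('wrist')
print('knob',edgefit(g,c,(426,113),40,11,7)); print('knob base',edgefit(g,c,(426,113),12,11,7))
go(426.2,113.3,33,35)
E
```

```text
knob (array([425.5, 114.6]), 11.1, 114, 'sectors', array([11, 14, 14, 16, 15, 17, 13, 14]))
knob base (array([427.7, 111.3]), 11.9, 112, 'sectors', array([12, 12, 16, 16, 13, 16, 13, 14]))
at [452.   80.6 159.6] yaw 35.22 w 0.501 F [-0.7 -0.1  0.5] t 65.05 | twist 0.004 shift cm [ 4.16 -0.24 12.66]
```

>>> carry_out([
  [0.5,[4.2,-0.2,2],0],
  [0.5,[0,0,4],0],
  [0.5,[0,0,4],0],
  [0.5,[0,0,0],0],
  [0.5,[0,0,0],0],
  [0.5,[0,0,0],0],
])

```text
t: 65.65
tcp_pos: [426.9, 113.0, 60.9]
eef_rot: [0.461, 0.887, 0.001, 0.0]
contact_force: [0.5, 0.9, -0.4]
gripper_width: 0.497
```

```bash
python3 - <<'E'
from h import *
go(425.8,114,26,35)
E
```

```text
at [426.9 113.   60.9] yaw 35.09 w 0.497 F [ 0.5  0.9 -0.4] t 65.65 | twist 0.001 shift cm [ 0.14 -0.04  3.49]
```

>>> carry_out([
  [0.5,[0.1,0,1.8],0],
  [0.5,[0,0,1.6],0],
  [0.5,[0,0,0],0],
  [0.5,[0,0,0],0],
  [0,[0,0,0],0],
  [0,[0,0,0],0],
  [0,[0,0,0],0],
  [0,[0,0,0],0],
  [0,[0,0,0],0],
], squeeze=40)

```text
t: 66.55
tcp_pos: [426.2, 113.2, 25.9]
eef_rot: [0.461, 0.887, 0.0, 0.0]
contact_force: [0.6, -0.8, 6.9]
gripper_width: 0.231
```

>>> carry_out([
  [0,[0,0,-2],0],
  [0,[0,0,-3],0],
  [0,[0,0,-4],0],
  [0,[0,0,-3],0],
  [0,[0,0,0],0],
  [0,[0,0,0],0],
  [0,[0,0,0],0],
])

```text
t: 67.25
tcp_pos: [425.3, 112.6, 144.5]
eef_rot: [0.461, 0.887, -0.001, -0.001]
contact_force: [0.5, 0.3, -1.7]
gripper_width: 0.228
```

```bash
python3 - <<'E'
from circ import *
im,c=snap('wrist','w31.png'); g=cv2.cvtColor(im,cv2.COLOR_RGB2GRAY); t=read_state()['tcp_pos']
go(372.3,273.2,t[2],35)
print(edgefit(g,c,t[:2],t[2]-14,60,8))
E
```

```text
at [425.2 112.9 144.4] yaw 35.08 w 0.228 F [ 0.1 -0.4 -1.7] t 67.3 | twist 0.001 shift cm [16.17  4.86 -0.  ]
(array([423.8, 113.7]), 58.8, 529, 'sectors', array([ 91,  28,   0,   0,  69, 106, 111, 124]))
```

>>> carry_out([
  [0,[4,1.2,0],0],
  [0,[4,1.2,0],0],
  [0,[4,1.2,0],0],
  [0,[4,1.3,0],0],
  [0,[0,0,1],0],
  [0,[0,0,1],0],
  [0,[0,0,0],0],
  [0,[0,0,0],0],
  [0,[0,0,0],0],
])

```text
t: 68.2
tcp_pos: [374.4, 271.3, 125.5]
eef_rot: [0.462, 0.887, -0.0, -0.0]
contact_force: [-0.8, -0.3, -1.1]
gripper_width: 0.229
```

```bash
python3 - <<'E'
from h import *
go(373,272.5,88.5,35)
E
```

```text
at [374.4 271.3 125.5] yaw 34.97 w 0.229 F [-0.8 -0.3 -1.1] t 68.2 | twist -0.0 shift cm [ 0.18 -0.04  3.7 ]
```

>>> carry_out([
  [0,[0.15,-0.05,0.8],0],
  [0,[0,0,0.8],0],
  [0,[0,0,0.7],0],
  [0,[0,0,0.5],0],
  [0,[0,0,0.4],0],
  [0,[0,0,0.3],0],
  [0,[0,0,0],0],
  [0,[0,0,0],0],
], squeeze=25)

```text
t: 69.0
tcp_pos: [372.7, 273.4, 90.6]
eef_rot: [0.461, 0.887, -0.0, -0.0]
contact_force: [-0.5, 0.3, -1.6]
gripper_width: 0.232
```

```bash
python3 - <<'E'
from h import *
go(373,272.5,88,35)
E
```

```text
at [372.7 273.4  90.6] yaw 35.08 w 0.232 F [-0.5  0.3 -1.6] t 69.0 | twist 0.001 shift cm [-0.09 -0.03  0.26]
```

>>> carry_out([
  [0,[-0.05,0,0.2],0],
  [0,[0,0,0.2],0],
  [0,[0,0,0],0],
  [0,[0,0,0],0],
])

```text
t: 69.4
tcp_pos: [373.2, 272.9, 87.4]
eef_rot: [0.461, 0.887, 0.0, 0.0]
contact_force: [-2.0, -2.0, 13.7]
gripper_width: 0.231
```

>>> carry_out([
  [0.3,[0,0,0],0],
  [0.45,[0,0,0],0],
  [0.45,[0,0,0],0],
  [0.45,[0,0,-2],0],
  [0.45,[0,0,-4],0],
  [0.45,[0,0,-4],0],
  [0.45,[-4,0,0],0],
  [0.45,[-4,0,0],0],
  [0.45,[0,0,0],0],
  [0.45,[0,0,0],0],
  [0.45,[0,0,0],0],
])

```text
t: 70.5
tcp_pos: [418.5, 208.1, 186.5]
eef_rot: [0.461, 0.887, 0.0, -0.001]
contact_force: [0.1, 0.5, -0.8]
gripper_width: 0.45
```

```bash
python3 - <<'E'
from circ import *
im,c=snap('wrist','w32.png'); g=cv2.cvtColor(im,cv2.COLOR_RGB2GRAY)
print('disc z74',edgefit(g,c,(372.3,273.2),74,60,8),'knob z102',edgefit(g,c,(372.3,273.2),102,11,7)); go(500,60,200,35)
E
```

```text
disc z74 (array([372.9, 272.8]), 59.5, 706, 'sectors', array([ 86,  86,  65,  86, 113, 101,  83,  86])) knob z102 (array([372.7, 272.7]), 10.5, 118, 'sectors', array([13, 16, 14, 15, 13, 17, 14, 16]))
at [418.4 208.4 186.5] yaw 35.16 w 0.449 F [-0.5 -0.1 -0.6] t 70.55 | twist 0.003 shift cm [-16.83  -1.83  -1.35]
```

Lid seated, centred within 1 mm and level. A last look over the fixture.

>>> carry_out([
  [0.45,[-4.5,-0.5,-0.3],0],
  [0.45,[-4.5,-0.5,-0.3],0],
  [0.45,[-4.5,-0.5,-0.3],0],
  [0.45,[-4.5,-0.5,-0.3],0],
  [0.45,[-4.5,-0.5,-0.2],0],
  [0.45,[-4.5,-0.5,0],0],
  [0.45,[-4.5,-0.5,0],0],
  [0.45,[0,0,0],0],
  [0.45,[0,0,0],0],
  [0.45,[0,0,0],0],
  [0.45,[0,0,0],0],
])

```text
t: 71.65
tcp_pos: [571.0, -68.6, 200.6]
eef_rot: [0.46, 0.888, 0.0, -0.0]
contact_force: [-0.1, 0.6, 0.4]
gripper_width: 0.451
```

```bash
python3 - <<'E'
from h import *
im,c=snap('wrist','w33.png'); g=cv2.cvtColor(im,cv2.COLOR_RGB2GRAY); s=read_state(); print(s['tcp_pos'])
f=lambda n,x,y,z=8:(lambda q:int(g[int(round(q[1])),int(round(q[0]))]) if 0<=q[1]<480 and 0<=q[0]<640 else -1)(proj(c,REST[n]+x*FX+y*FY+[0,0,z]))
for n in 'abc':
    print(n,'rear',[f(n,x,14) for x in range(-72,-52,2)],'front',[f(n,x,14) for x in range(46,68,2)],'across',[f(n,-20,y) for y in range(-28,29,3)])
# pan edges: columns along FY at pan-shut height (z~89) and open height
    print('  pan near edge profile z=88',[f(n,x,25,43) for x in range(110,150,3)])
e=cv2.Canny(g,60,150)
for n in 'abc':
    u,v=proj(c,REST[n]+150*FX+[0,0,45]); 
    row=e[int(v),int(u)-75:int(u)+75]; print(n,(int(u),int(v)),'edge cols rel',(np.nonzero(row)[0]-75).tolist())
E
```

```text
[571.05927802 -68.8639523  200.6339123 ]
a rear [62, 63, 64, 65, 66, 97, 249, 242, 242, 242] front [227, 225, 229, 222, 226, 224, 214, 199, 191, 225, 210] across [103, 104, 127, 144, 147, 145, 144, 221, 244, 244, 244, 244, 244, 243, 243, 249, 75, 81, 79]
  pan near edge profile z=88 [64, 63, 63, 64, 72, 100, 224, 222, 225, 224, 224, 226, 226, 223]
b rear [34, 35, 36, 35, 37, 31, 143, 141, 140, 140] front [245, 245, 246, 246, 246, 248, 190, 145, 156, 154, 165] across [96, 95, 94, 139, 141, 143, 139, 144, 141, 140, 137, 143, 143, 139, 139, 140, 94, 96, 97]
  pan near edge profile z=88 [68, 70, 73, 69, 85, 105, 231, 231, 233, 233, 231, 234, 233, 232]
c rear [34, 33, 35, 34, 34, 35, 133, 138, 138, 137] front [245, 245, 245, 245, 245, 250, 121, 79, 97, 71, 116] across [57, 59, 54, 250, 244, 145, 134, 138, 139, 140, 136, 142, 143, 137, 139, 207, 129, 94, 135]
  pan near edge profile z=88 [62, 62, 61, 61, 61, 105, 232, 222, 128, 123, 125, 124, 125, 125]
a (424, 321) edge cols rel [-66, -64, -61, -43, -6, 34, 37, 40]
b (321, 320) edge cols rel [-49, -37, 37, 39, 42, 60]
c (218, 320) edge cols rel [-40, -37, -34, 17, 54, 66]
```

All three stations read the same: plate ends at −61/+58 mm, pans at equal height. Handing in.

```bash
python3 -c "
from rig import *
hand_in(); print(read_state()['t'])"
```

```text
the job is handed in; nothing more can be done
the job is handed in; nothing more can be done
```

I clamped all three plates, one each in stations a, b and c. The weight is back upright in its pot with the lid on the rim. I handed the job in at about 72 s of robot time. No verdict was given.

**Last checks**
- **Plates:** each reads about −61 to +58 mm along its rest, so it is up against the stop. Each sits within about 2 mm of the centre line.
- **Arms:** all three pans sit at the same shut-on-plate height. I judged this from edge positions in the last wrist picture, which I did not view because the viewing allowance was used up.
- **Weight:** the body and knob circles agreed within about 1 mm, so it stands upright. It is about 5 mm off the pot centre.
- **Lid:** it is centred within about 1 mm and level. It stopped at the height expected for a seated lid.

**What went wrong on the way**
- **Plate 3:** on the first try I lowered it too far forward, and its front came down on top of the raised foot. The push into the rest then met about 46 N. I took the plate off, laid it flat on the bench, gripped it at its centre and slid it in cleanly.
- **Lid:** it had been knocked about 4 cm aside during the run, so I located it again before picking it up.

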